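Make up the weighing kit and the slide kit for a lab class

ROBOT

A 6-joint arm with a two-finger parallel gripper is mounted at the origin on the work surface. World frame = base frame: x ahead of the robot, y to its left, z up, the work surface at z = 0. Lengths are in mm, angles in rad, forces in N, time in s.
With the tool pointing down it reaches from about 350 to 975 mm from the base axis. Payload 7.1 kg.
Tool frame: the origin (TCP) lies at the very end of the fingers, on their centre line; the grasp point (between the pads) lies 19 mm behind it; y points along the fingers, z is the direction in which the jaws open and shut, and the axes are right-handed (so a half turn about y gives the same grasp; the last joint's range is limited). The gripper opens to 88 mm and grips with 3 to 60 N. Pads are 20 mm wide; open, the fingers measure 115 mm over their backs; the gripper's body (75 mm by 178 mm) begins 61 mm behind the grasp point.
Start: joints at [1.273, 0.423, 1.63, -0, 1.089, -0.019], TCP at [171.97, 600.859, 196.875] pointing down, gripper open.
Joint ranges: [-3, 3], [-0.9, 2.11], [0.09, 2.58], [-1.31, 4.45], [0.11, 2.69], [-2.54, 2.54]. Speed limits (rad/s): [2.39, 2.39, 3.01, 3.14, 3.14, 3.14].

INTERFACE

Orientations are given as a rotation vector (axis times angle).
In Python, from workcell import ctrl gives the robot as it stands.
- The arm moves only by the shell command python3 -m jog 'ROWS'. ROWS is JSON, a list of rows, each a list of 3 entries, a list of its own where there are three numbers: the opening, from 0 (shut) to 1 (fully open), then the shift along the tool's x, y, z in cm, then the turn, a rotation vector about the tool's x, y, z in rad. In form: [[claw, [dx, dy, dz], [wx, wy, wz]], ...]. A call has 1 to 8 rows; each row is the pose to reach, as a shift and turn from the pose commanded when the call began, along the tool's axes at that moment; what a row does not reach only later rows make up. A row lasts 1/10 s, in which the tool goes at most 50 mm and 8.59 degrees, less where a joint would pass 70% of its speed; a pose out of reach is approached as far as the arm can. A call with a gripper value outside its range is refused whole. The fingers move at their own pace and stop on an object; the grip force is fixed at half the most. Time passes only in rows, so rows that repeat a pose let the fingers close. It gives the time, the measured TCP pose, the force and the opening at its end, in the units of the state.
- ctrl.get_obs(): the state, without advancing time (a new reading comes with each control period).
- ctrl.get_image(name): name is "scene" or "side" or "wrist"; returns a dict with "color" (400x640x3 uint8, red, green, blue), "z_map" (400x640 float32, mm along the optical axis (not along the pixel's ray), 0 where there is no reading), "fx", "fy", "cx", "cy" (pixels), "pose" (4x4, takes a point from camera to world coordinates). Camera axes: x right, y down, z forward; pixel columns grow to the right and rows downward; lengths in mm; the calibration is good to about 2 mm. A picture is of the moment at which its call begins.
- ctrl.close_job(): hands the job in, once; it reports no verdict.
The state is a dict: "t": time; "qpos": joint angles; "qvel": joint speeds; "joint_torque": joint torques, N m; "ee_pos": TCP position; "orientation": TCP orientation; "ft_force": force on the tool from outside, world axes, zero at the start; "moment": the same for the moment, N m; "width": finger opening in mm.
Only numpy, scipy, OpenCV 4.12 (cv2) and the standard library are available. Lean on these libraries where they do the work, as an engineer would, in place of code of your own. Each camera call takes 0.05 s, during which the arm holds its last target.

TASK

Make up the two lab kits from the stock standing between the trays, one thing to a bay. In the three-bay tray, starting from the end with the tab, put the brass weight, then the open beaker, then the tall bottle; in the two-bay tray put the slide box in the bay next to the tab and the squat jar in the other. Keep everything upright, set each thing down flat on the floor of its bay without dropping it, let go, and leave the tube rack, wash bottle and pipette on its rest where they are.

Things in the scene. Friction and masses are not known exactly. Their poses are not given: they have to be found in the camera images.
- weight_mid (a point): Brass balance weight, about 0.45 kg: cylinder 44 mm in diameter and 42 mm high with a small knob (22 mm across) on top, 60 mm high in all. Point: on the vertical axis, half-way up; z up.
- beaker_mid (a point): White open plastic beaker, straight-sided, 50 mm in diameter, 65 mm high, wall 3 mm, a column of short black marks on one side. Point: on the vertical axis, half-way up; z up.
- tall_bottle_mid (a point): Tall white plastic bottle, 46 mm in diameter up to 70 mm, then a shoulder and a grey cap 30 mm in diameter; 100 mm high in all (grip it below 70 mm). Point: on the vertical axis, half-way up; z up.
- slide_box_mid (a point): Closed box for microscope slides, grey base and white lid, 60 mm long (its x), 34 mm wide (its y), 36 mm high; starts with its length within 35 degrees of the world x axis. Point: its centre; z up.
- squat_jar_mid (a point): Squat white jar with a flat black screw lid as wide as the jar, 54 mm in diameter, 58 mm high. Point: on the vertical axis, half-way up; z up.
- three_bay_tray: Stainless-steel kit tray, fixed to the bench. Origin: centre of the underside; x along the length, y across, z up. Floor 3 mm thick, outer walls and partitions 4 mm thick, rim and partitions 16 mm above the bench. Each bay is 78 mm (x) by 84 mm (y) inside. Three bays in a row, centres at x = -82, 0 and +82 mm, y = 0; tray 250 by 92 mm. A flat tab 50 mm wide sticks out 23 mm at rim height from the -x end.
- two_bay_tray: Stainless-steel kit tray, fixed to the bench. Origin: centre of the underside; x along the length, y across, z up. Floor 3 mm thick, outer walls and partitions 4 mm thick, rim and partitions 16 mm above the bench. Each bay is 78 mm (x) by 84 mm (y) inside. Two bays in a row, centres at x = -41 and +41 mm, y = 0; tray 168 by 92 mm. A flat tab 50 mm wide sticks out 23 mm at rim height from the +x end.
- tube_rack: Bystander: white rack of stoppered test tubes, 56 (x) by 140 (y) by 74 mm high, loose. Origin: centre of the underside.
- wash_bottle: Bystander: white wash bottle with a bent spout, 64 mm in diameter, 125 mm high, loose; the spout reaches 55 mm to its +y. Origin: centre of the underside.
- pipette_rest: Bystander: white pipette lying along y on a grey rest, 50 (x) by 240 (y) by 53 mm high, loose. Origin: centre of the rest's underside; the pipette reaches 135 mm to -y and 105 mm to +y.
There are look-alikes about, which are no part of the job. What is shaped like the part that bears squat_jar_mid but turquoise is not meant. What is shaped like the part that bears slide_box_mid but turquoise is not meant.

How it is judged:
By the outcome, as a careful person would: the job done as asked, in the order asked, and still so for the second after the job is handed in, with the robot touching nothing.
It also fails if it takes over 128 s, if anything falls off the work surface, if the arm or the gripper's body presses on something with over 40 N, if the wrist force passes 120 N, or if a joint passes its speed limit or range.

## Working session

There is one attempt and no reset: what is moved stays moved. The work goes in short steps, Python scripts to look and compute and a shell command to move; the robot and the scene stay as the last step left them, time stands still between calls to the robot, and variables do not carry over. Pictures are saved under pics/ and viewed, and the job is handed in when it is done.

```bash
mkdir -p pics; ls
python3 - <<'E'
from workcell import ctrl
import cv2,numpy as np
o=ctrl.get_obs();print(o)
for n in ["scene","side","wrist"]:
    d=ctrl.get_image(n);cv2.imwrite(f"pics/{n}0.png",d["color"][:,:,::-1]);np.savez(f"{n}0.npz",**d)
    print(n,d["fx"],d["fy"],d["cx"],d["cy"],np.round(d["pose"],3).tolist())
E
```

```text
pics
{'t': 0.0, 'qpos': array([ 1.27299286e+00,  4.23866813e-01,  1.63069820e+00, -8.03322658e-06,
        1.08861839e+00, -1.89962926e-02]), 'qvel': array([ 0.00056325, -0.00092938,  0.00132509, -0.00034179, -0.00247311,
        0.00141261]), 'joint_torque': array([-3.21849388e-03, -5.44614995e+01, -2.73667341e+01,  6.41892012e-02,
        2.29530578e-02, -1.53986175e-04]), 'ee_pos': array([171.80092064, 600.28553553, 196.08230488]), 'orientation': array([-1.56126905,  0.21908283, -0.21869862]), 'ft_force': array([-0.21694976,  0.22005092, -0.0348262 ]), 'moment': array([-0.00126459, -0.01832439,  0.00646912]), 'width': 87.71233522055795}
scene 362.4671436190763 362.4671436190763 318.5338982061685 201.97691386292826 [[0.713, 0.521, -0.47, 955.74], [0.701, -0.514, 0.494, -366.537], [0.016, -0.682, -0.732, 613.286], [0.0, 0.0, 0.0, 1.0]]
side 384.25730289705814 384.25730289705814 317.956355994359 198.3052935498079 [[0.82, -0.436, 0.371, 248.793], [-0.573, -0.638, 0.515, -494.89], [0.011, -0.635, -0.773, 816.487], [0.0, 0.0, 0.0, 1.0]]
wrist 345.73808786285076 345.73808786285076 315.2208980342161 204.80743287615405 [[0.275, 0.929, 0.247, 104.045], [0.961, -0.265, -0.072, 620.287], [-0.001, 0.257, -0.966, 385.811], [0.0, 0.0, 0.0, 1.0]]
```

View pics/scene0.png

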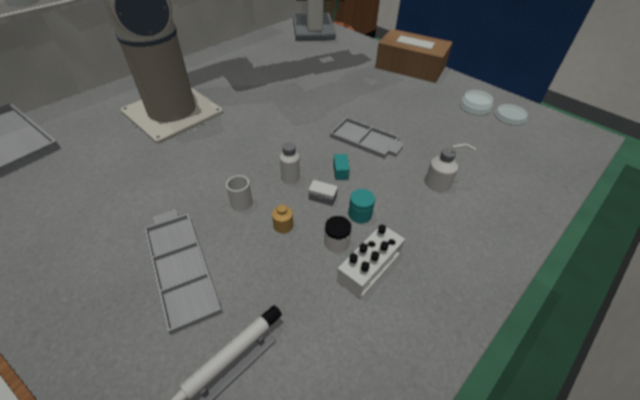

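View pics/side0.png

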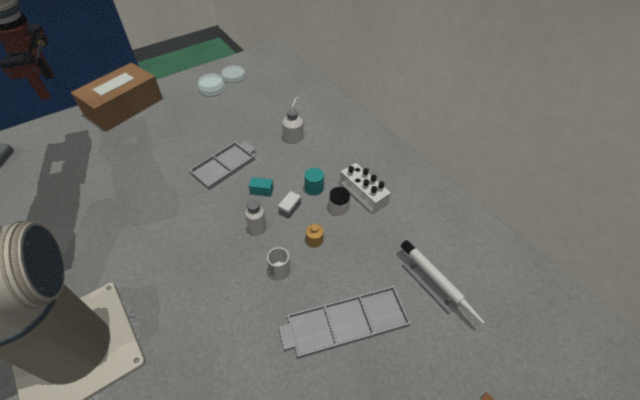

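View pics/wrist0.png

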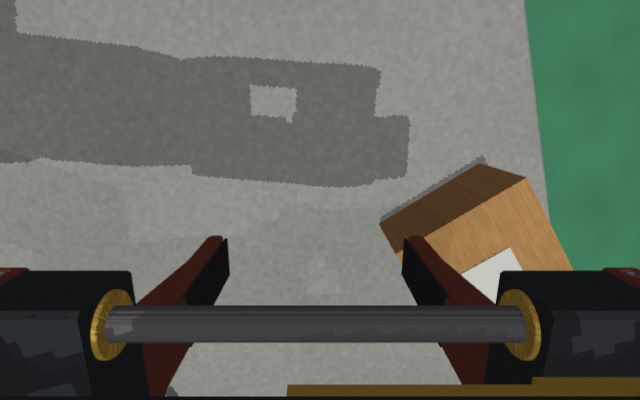

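Scene picture candidates:
- Squat jar: white with a black lid (338,235). The turquoise jar (361,205) is the look-alike.
- Slide box: white/grey (323,191). The turquoise box (342,166) is the look-alike.
- Tall bottle: (290,165). The wash bottle (443,172) is not it.
- Beaker: (239,194).
- Weight: (283,219).
- Trays: three-bay at (183,270), tab at (166,216); two-bay at (367,137), tab at (395,147).

Next I'll take close crops and measure.

```bash
cat > h.py <<'E'
import numpy as np,cv2
def pts(d):
    z=d["z_map"];v,u=np.mgrid[:z.shape[0],:z.shape[1]]
    p=np.stack([(u-d["cx"])/d["fx"]*z,(v-d["cy"])/d["fy"]*z,z],-1)
    T=d["pose"];return p@T[:3,:3].T+T[:3,3]
def ray(d,u,v,h):
    T=d["pose"];r=T[:3,:3]@np.array([(u-d["cx"])/d["fx"],(v-d["cy"])/d["fy"],1]);o=T[:3,3]
    return (o+r*(h-o[2])/r[2])[:2]
def proj(d,p):
    T=d["pose"];q=T[:3,:3].T@(np.array(p)-T[:3,3]);return d["fx"]*q[0]/q[2]+d["cx"],d["fy"]*q[1]/q[2]+d["cy"]
E
python3 - <<'E'
from h import *
D={n:dict(np.load(f"{n}0.npz")) for n in ["scene","side"]}
a=D["scene"]["color"][100:300,130:480,::-1];b=D["side"]["color"][100:360,170:490,::-1]
cv2.imwrite("pics/c1.png",cv2.resize(a,None,fx=2.2,fy=2.2,interpolation=3))
cv2.imwrite("pics/c2.png",cv2.resize(b,None,fx=2.2,fy=2.2,interpolation=3))
# heightmap clusters
for n,d in D.items():
    P=pts(d);m=(d["z_map"]>0)&(P[...,2]>22)&(P[...,2]<140)&(P[...,0]>250)&(P[...,0]<1000)&(abs(P[...,1])<500)
    N,L,S,C=cv2.connectedComponentsWithStats(m.astype(np.uint8))
    print(n,"table z",np.median(P[250:260,230:240,2]) )
    for i in range(1,N):
        if S[i,4]<60: continue
        q=P[L==i];print(np.round(C[i]),S[i,4],"mean",q.mean(0).round(),"min",q.min(0).round(),"max",q.max(0).round(),d["color"][L==i].mean(0).round())
E
```

```text
scene table z 0.42281262674214304
[289. 160.] 584 mean [466.  49.  66.] min [439.  33.  22.] max [480.  78. 102.] [106. 105. 103.]
[444. 166.] 933 mean [729. 288.  67.] min [691. 268.  22.] max [766. 333. 125.] [115. 115. 111.]
[341. 163.] 292 mean [532. 156.  35.] min [497. 129.  22.] max [561. 191.  39.] [ 51. 113. 110.]
[238. 189.] 606 mean [442. -82.  47.] min [ 415. -106.   22.] max [466. -56.  68.] [105. 104. 101.]
[323. 189.] 387 mean [562.  60.  34.] min [527.  36.  22.] max [592.  91.  39.] [148. 149. 145.]
[361. 202.] 628 mean [659.  79.  50.] min [627.  59.  22.] max [681. 112.  61.] [ 44. 102.  99.]
[282. 215.] 389 mean [563. -62.  43.] min [535. -79.  22.] max [579. -36.  62.] [129. 105.  65.]
[337. 230.] 718 mean [674. -14.  51.] min [642. -35.  22.] max [697.  18.  60.] [44. 43. 43.]
[369. 257.] 2088 mean [760. -19.  54.] min [726. -77.  22.] max [788.  65.  77.] [121. 122. 118.]
[227. 354.] 2244 mean [ 718. -308.   48.] min [ 700. -404.   22.] max [ 730. -205.   56.] [133. 132. 129.]
side table z 0.4066056566610996
[292. 123.] 509 mean [712. 289.  66.] min [685. 268. 
[... 227 characters left out ...]
 106. 103.]
[260. 184.] 278 mean [523. 157.  34.] min [492. 129.  22.] max [555. 191.  41.] [ 50. 116. 113.]
[339. 198.] 421 mean [660. -14.  51.] min [638. -36.  22.] max [693.  19.  63.] [49. 48. 48.]
[288. 202.] 293 mean [553.  60.  34.] min [523.  37.  22.] max [587.  92.  40.] [164. 166. 160.]
[254. 216.] 486 mean [449.  46.  68.] min [430.  32.  22.] max [475.  74. 103.] [113. 112. 109.]
[314. 233.] 279 mean [549. -63.  43.] min [531. -78.  22.] max [575. -35.  62.] [140. 112.  67.]
[438. 278.] 1126 mean [ 706. -318.   47.] min [ 695. -444.   22.] max [ 723. -204.   56.] [140. 140. 135.]
[278. 261.] 447 mean [436. -82.  48.] min [ 411. -106.   22.] max [462. -55.  68.] [109. 109. 105.]
```

View pics/c1.png

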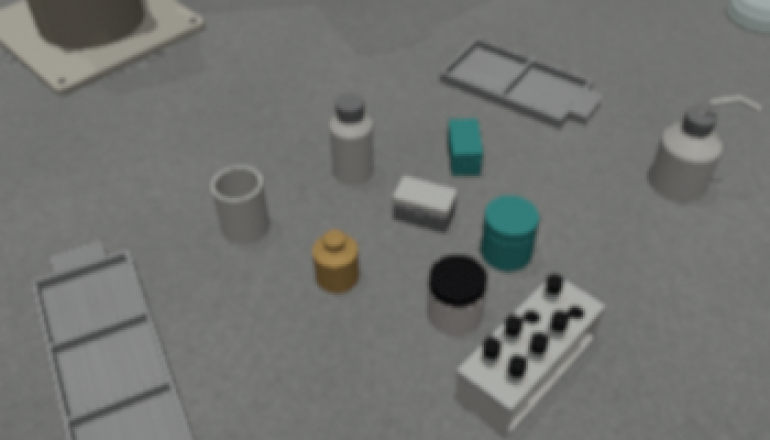

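View pics/c2.png

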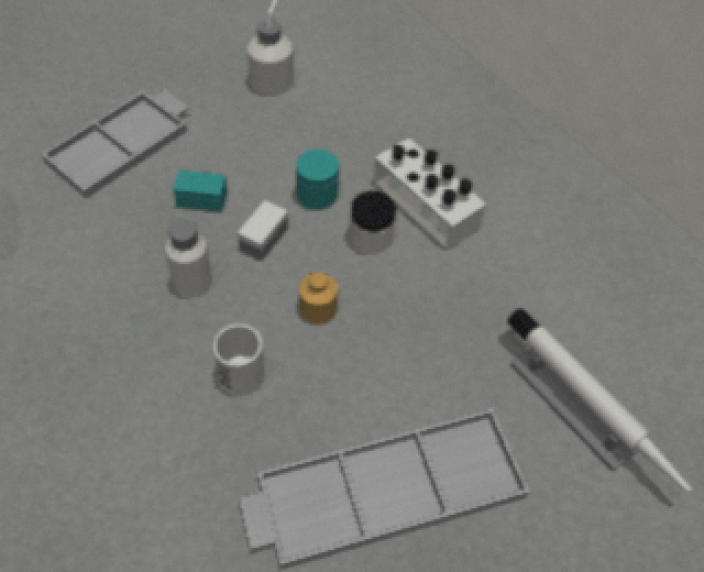

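The crops confirm the choices: black-lidded white jar at c1 (458,295), white-lidded box at c1 (425,203), both turquoise look-alikes clearly separate. Next: precise centres.

Run:
```python
from h import *
R=dict(bottle=(455,55,92,110),beaker=(440,-81,60,72),weight=(555,-58,57,66),jar=(668,-8,54,66),box=(558,64,31,42),tjar=(652,86,55,66),tbox=(527,160,31,42))
for n in ["scene","side"]:
    d=dict(np.load(f"{n}0.npz"));P=pts(d);ok=d["z_map"]>0
    for k,(x,y,a,b) in R.items():
        m=ok&(abs(P[...,0]-x)<45)&(abs(P[...,1]-y)<45)&(P[...,2]>a)&(P[...,2]<b)
        q=P[m].astype(np.float32)
        N,L,S,C=cv2.connectedComponentsWithStats(m.astype(np.uint8)); i=1+np.argmax(S[1:,4]); q=P[L==i].astype(np.float32)
        (c,r)=cv2.minEnclosingCircle(q[:,:2]);print(n,k,len(q),"circ",np.round(c,1),round(r,1),"rect",np.round(np.array(cv2.minAreaRect(q[:,:2]),dtype=object)[0],1),np.round(cv2.minAreaRect(q[:,:2])[1],1),round(cv2.minAreaRect(q[:,:2])[2],1),q[:,2].mean().round(1))
    m=ok&(P[...,2]>8)&(P[...,2]<22)
    N,L,S,C=cv2.connectedComponentsWithStats(cv2.dilate(m.astype(np.uint8),np.ones((3,3))))
    for i in range(1,N):
        if S[i,4]>250:
            q=P[(L==i)&m].astype(np.float32);r=cv2.minAreaRect(q[:,:2]);print(n,"tray?",C[i].round(),S[i,4],np.round(r[0],1),np.round(r[1],1),round(r[2],1),q[:,2].mean().round(1))
```

```text
Traceback (most recent call last):
cv2.error: OpenCV(4.12.0) /io/opencv/modules/imgproc/src/shapedescr.cpp:201: error: (-215:Assertion failed) count >= 0 && (depth == CV_32F || depth == CV_32S) in function 'minEnclosingCircle'
```

```bash
cat > m.py <<'E'
from h import *
R=dict(bottle=(455,55,92,110),beaker=(440,-81,60,72),weight=(555,-58,56,66),jar=(668,-8,54,66),box=(558,64,31,42),tjar=(652,86,55,66),tbox=(527,160,31,42))
for n in ["scene","side"]:
    d=dict(np.load(f"{n}0.npz"));P=pts(d);ok=d["z_map"]>0
    for k,(x,y,a,b) in R.items():
        m=ok&(abs(P[...,0]-x)<45)&(abs(P[...,1]-y)<45)&(P[...,2]>a)&(P[...,2]<b)
        N,L,S,C=cv2.connectedComponentsWithStats(m.astype(np.uint8)); i=1+np.argmax(S[1:,4]); q=P[L==i].astype(np.float32)
        w=np.ascontiguousarray(q[:,:2]);(c,r)=cv2.minEnclosingCircle(w);R2=cv2.minAreaRect(w)
        print(n,k,len(q),"circ",np.round(c,1),round(r,1),"rect",np.round(R2[0],1),np.round(R2[1],1),round(R2[2],1),q[:,2].mean().round(1))
    m=ok&(P[...,2]>8)&(P[...,2]<22)
    N,L,S,C=cv2.connectedComponentsWithStats(cv2.dilate(m.astype(np.uint8),np.ones((3,3))))
    for i in range(1,N):
        if S[i,4]>250:
            q=P[(L==i)&m].astype(np.float32);r=cv2.minAreaRect(np.ascontiguousarray(q[:,:2]));print(n,"tray?",C[i].round(),S[i,4],np.round(r[0],1),np.round(r[1],1),round(r[2],1),q[:,2].mean().round(1), np.round(cv2.boxPoints(r)).tolist())
E
python3 m.py
```

```text
scene bottle 116 circ [457.3  55.4] 15.5 rect [456.9  56. ] [28.1 29. ] 28.8 99.0
scene beaker 141 circ [441.  -79.7] 25.7 rect [440.  -80.8] [49.  48.8] 7.4 63.9
scene weight 69 circ [557.1 -56.7] 10.8 rect [557. -57.] [18.5 19.6] 48.5 59.6
scene jar 467 circ [668.6  -7.9] 27.5 rect [669.2  -7.6] [52.5 52.9] 19.4 57.9
scene box 307 circ [559.5  63. ] 33.4 rect [559.1  63.9] [59.7 35.4] 24.8 35.8
scene tjar 369 circ [653.3  86.3] 27.0 rect [653.7  86.7] [51.2 53. ] 23.3 58.0
scene tbox 244 circ [528.5 159.9] 33.6 rect [527.4 161. ] [33.9 63. ] 47.8 36.1
scene tray? [552.   6.] 425 [ 487.  1746.5] [374.9 185.9] 46.7 14.5 [[291.0, 1674.0], [426.0, 1546.0], [683.0, 1819.0], [548.0, 1947.0]]
scene tray? [84. 16.] 332 [-906.4   75.3] [232.8 112. ] 37.3 15.0 [[-1033.0, 49.0], [-965.0, -40.0], [-780.0, 101.0], [-848.0, 190.0]]
scene tray? [24. 34.] 349 [-851.4 -137.2] [ 18.2 171.9] 0.9 14.9 [[-862.0, -51.0], [-859.0, -223.0], [-841.0, -223.0], [-844.0, -51.0]]
scene tray? [315.  37.] 256 [-57.5 659.5] [158.6  18.9] 49.1 15.5 [[-117.0, 606.0], [-102.0, 593.0], [2.0, 713.0], [-13.0, 726.0]]
s
[... 1862 characters left out ...]
0], [776.0, 688.0], [740.0, 767.0]]
side tray? [123. 113.] 584 [313.4 696.4] [115.3 254.6] 76.7 15.2 [[176.0, 669.0], [424.0, 611.0], [451.0, 723.0], [203.0, 782.0]]
side tray? [223. 162.] 1015 [489.5 310.2] [193.2  96.6] 12.6 14.0 [[385.0, 336.0], [406.0, 242.0], [594.0, 284.0], [573.0, 378.0]]
side tray? [429. 286.] 854 [ 699.3 -309.6] [ 33.4 147.8] 2.0 9.9 [[680.0, -236.0], [685.0, -384.0], [719.0, -383.0], [713.0, -235.0]]
side tray? [ 91. 354.] 5548 [-2.7 -0.3] [219.6 218.7] 89.9 12.4 [[-112.0, -110.0], [106.0, -110.0], [107.0, 109.0], [-112.0, 110.0]]
side tray? [339. 323.] 2259 [ 483.5 -267.2] [ 93.6 272.7] 71.3 14.7 [[339.0, -268.0], [598.0, -355.0], [628.0, -267.0], [369.0, -179.0]]
```

```bash
cat > g.py <<'E'
import sys,numpy as np
from scipy.spatial.transform import Rotation as Rn
from workcell import ctrl
# usage: g.py x y z jawyaw_deg ; prints shift cm & turn in tool axes (from measured pose)
o=ctrl.get_obs();R=Rn.from_rotvec(o["orientation"]).as_matrix();p=np.array(o["ee_pos"])
yaw=np.degrees(np.arctan2(R[1,2],R[0,2]))
print("t",round(o["t"],2),"tcp",p.round(1),"jawyaw",yaw.round(1),"tilt y",R[:,1].round(3),"F",np.round(o["ft_force"],1),"w",round(o["width"],1),"q",np.round(o["qpos"],2))
if len(sys.argv)>1:
    x,y,z,a=map(float,sys.argv[1:5])
    best=None
    for s in (0,180):
        zc=np.array([np.cos(np.radians(a+s)),np.sin(np.radians(a+s)),0]);yc=np.array([0,0,-1.]);xc=np.cross(yc,zc)
        t=Rn.from_matrix(R.T@np.stack([xc,yc,zc],1)).as_rotvec()
        if best is None or np.linalg.norm(t)<np.linalg.norm(best): best=t
    print("shift",(R.T@(np.array([x,y,z])-p)/10).round(2).tolist(),"turn",best.round(3).tolist())
E
python3 g.py 555 -57 180 71.3
```

```text
t 0.15 tcp [171.9 600.4 196.3] jawyaw 74.0 tilt y [-0.    -0.001 -1.   ] F [-0.1  0.3 -0.9] w 88.0 q [ 1.27  0.42  1.63 -0.    1.09 -0.02]
shift [54.93, 1.69, -52.66] turn [0.001, 0.048, 0.0]
```

```bash
python3 -m jog '[[1,[54.9,1,-52.7],[0,0.048,0]],[1,[54.9,1,-52.7],[0,0.048,0]],[1,[54.9,1,-52.7],[0,0.048,0]],[1,[54.9,1,-52.7],[0,0.048,0]],[1,[54.9,1,-52.7],[0,0.048,0]],[1,[54.9,1,-52.7],[0,0.048,0]],[1,[54.9,1,-52.7],[0,0.048,0]],[1,[54.9,1,-52.7],[0,0.048,0]]]'; python3 g.py 555 -57 120 71.3
```

```text
t: 0.95
ee_pos: [373.7, 253.3, 191.7]
orientation: [-1.555, 0.256, -0.256]
ft_force: [1.0, 0.5, 0.5]
width: 87.9
t 0.95 tcp [373.7 253.3 191.7] jawyaw 71.3 tilt y [ 0.  0. -1.] F [1.  0.5 0.5] w 87.9 q [ 0.57  0.17  2.   -0.    0.96 -0.67]
shift [27.13, 7.17, -23.58] turn [-0.0, -0.0, 0.0]
```

```bash
python3 -m jog '[[1,[27.1,7,-23.6],[0,0,0]],[1,[27.1,7,-23.6],[0,0,0]],[1,[27.1,7,-23.6],[0,0,0]],[1,[27.1,7,-23.6],[0,0,0]],[1,[27.1,7,-23.6],[0,0,0]],[1,[27.1,7,-23.6],[0,0,0]],[1,[27.1,7,-23.6],[0,0,0]],[1,[27.1,7,-23.6],[0,0,0]]]'; python3 -m jog '[[1,[0,0,0],[0,0,0]],[1,[0,0,0],[0,0,0]]]';python3 g.py 555 -57 18 71.3
python3 - <<'E'
from workcell import ctrl
import cv2,numpy as np
d=ctrl.get_image("wrist");cv2.imwrite("pics/w1.png",d["color"][:,:,::-1]);np.savez("w1.npz",**d)
from h import *
for p in [(555,-57,60),(418,-245,3),(439,-81,65),(667,-8,58)]: print(p,np.round(proj(d,p)))
E
```

```text
t: 1.75
ee_pos: [555.6, -58.9, 120.7]
orientation: [-1.556, 0.259, -0.259]
ft_force: [-0.0, 0.1, 1.1]
width: 87.8
t: 1.95
ee_pos: [553.1, -54.7, 121.3]
orientation: [-1.555, 0.258, -0.256]
ft_force: [0.3, 0.6, 0.4]
width: 87.5
t 1.95 tcp [553.1 -54.7 121.3] jawyaw 71.2 tilt y [-0.001  0.    -1.   ] F [0.3 0.6 0.4] w 87.5 q [-0.12  0.42  1.84  0.    0.88 -1.36]
shift [0.27, 10.33, -0.16] turn [-0.0, -0.001, -0.001]
(555, -57, 60) [313. 213.]
(418, -245, 3) [ 56. 118.]
(439, -81, 65) [222.  68.]
(667, -8, 58) [412. 317.]
```

View pics/w1.png

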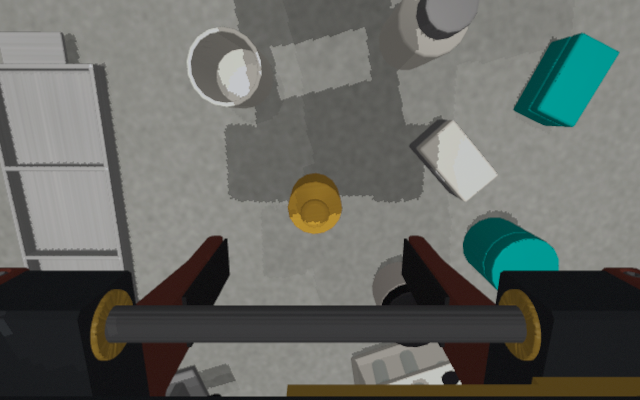

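Wrist view confirms the weight's knob at (315,209), beaker at (224,67), and the three-bay tray with its tab at upper left (35,48). Refining from this view's depth.

Run:
```python
from h import *
d=dict(np.load("w1.npz"));P=pts(d);ok=d["z_map"]>0;ok[235:]=False
for k,(x,y,a,b) in dict(weight=(555,-57,56,66),wbody=(555,-57,36,46),beaker=(439,-81,60,70),box=(558,64,31,42)).items():
    m=ok&(abs(P[...,0]-x)<45)&(abs(P[...,1]-y)<45)&(P[...,2]>a)&(P[...,2]<b)
    w=P[m][:,:2].astype(np.float32).copy();c,r=cv2.minEnclosingCircle(w);R=cv2.minAreaRect(w);print(k,np.round(c,1),round(r,1),np.round(R[0],1),np.round(R[1],1),round(R[2],1))
m=ok&(P[...,2]>11)&(P[...,2]<20)&(P[...,1]<-150)&(P[...,1]>-420)
N,L,S,C=cv2.connectedComponentsWithStats(m.astype(np.uint8));print(S[1:,4].max())
print("table z",np.median(P[ok&(abs(P[...,2])<8)][:,2]))
w=P[m][:,:2].astype(np.float32)
# line fit of partition walls: print in tray frame
a=np.radians(-18.7);e=np.array([np.cos(a),np.sin(a)]);n=np.array([-e[1],e[0]]);q=w-np.array([495.5,-271]);X=q@e;Y=q@n
h,b=np.histogram(X,np.arange(-160,140,2));print([(int(b[i]),int(h[i])) for i in range(len(h)) if h[i]>10])
h,b=np.histogram(Y,np.arange(-60,60,2));print([(int(b[i]),int(h[i])) for i in range(len(h)) if h[i]>10])
```

```text
weight [555.5 -55.7] 10.9 [555.5 -55.5] [21.3 21. ] 71.7
wbody [555.7 -55.8] 21.9 [555.6 -55.7] [43. 43.] 34.4
beaker [439.3 -79.7] 25.2 [439.3 -79.3] [49.4 49.2] 83.0
box [558.5  64.3] 33.6 [558.5  64.1] [60.5 34.9] 24.6
5738
table z 1.8611381194679097
[(-148, 62), (-146, 174), (-144, 168), (-142, 175), (-140, 189), (-138, 190), (-136, 168), (-134, 174), (-132, 188), (-130, 195), (-128, 159), (-126, 168), (-124, 287), (-122, 307), (-120, 65), (-118, 25), (-116, 26), (-114, 21), (-112, 25), (-110, 25), (-108, 24), (-106, 27), (-104, 22), (-102, 24), (-100, 29), (-98, 20), (-96, 29), (-94, 19), (-92, 27), (-90, 18), (-88, 28), (-86, 18), (-84, 32), (-82, 21), (-80, 32), (-78, 22), (-76, 38), (-74, 25), (-72, 34), (-70, 33), (-68, 36), (-66, 39), (-64, 34), (-62, 41), (-60, 36), (-58, 43), (-56, 41), (-54, 43), (-52, 45), (-50, 42), (-48, 51), (-46, 48), (-44, 107), (-42, 343), (-40, 241), (-38, 40), (-36, 42), (-34, 47), (-32, 42), (-30, 47), (-28, 45), (-26, 43), (-24, 39), (-22, 48), (-20, 42), (-18, 40), (-16, 48), (-14, 39), (-12, 46), (-10, 43), (-8, 42), (-6, 40), (-4, 43), (-2, 44), (0, 42), (2, 38), (4, 42), (6, 38), (8, 42), (10, 38), (12, 43), (14, 41), (16, 38), (18, 37), (20, 17)]
[(-46, 56), (-44, 229), (-42, 720), (-40, 47), (-38, 15), (-36, 14), (-34, 16), (-32, 13), (-30, 17), (-28, 18), (-26, 37), (-24, 59), (-22, 110), (-20, 110), (-18, 110), (-16, 105), (-14, 115), (-12, 113), (-10, 105), (-8, 116), (-6, 103), (-4, 111), (-2, 100), (0, 114), (2, 117), (4, 104), (6, 120), (8, 104), (10, 107), (12, 111), (14, 101), (16, 116), (18, 109), (20, 110), (22, 102), (24, 154), (26, 82), (28, 26), (30, 30), (32, 30), (34, 34), (36, 31), (38, 26), (40, 29), (42, 147), (44, 409), (46, 981)]
```

```bash
python3 g.py 555.3 -56 18 71.3
```

```text
t 2.0 tcp [553.1 -54.1 121.6] jawyaw 71.3 tilt y [-0.001  0.    -1.   ] F [0.5 0.4 0.6] w 87.8 q [-0.12  0.42  1.84  0.    0.88 -1.36]
shift [0.28, 10.36, -0.11] turn [-0.0, 0.0, -0.001]
```

```bash
python3 -m jog '[[1,[0.28,4,-0.1],[0,0,0]],[1,[0.28,7,-0.1],[0,0,0]],[1,[0.28,9,-0.1],[0,0,0]],[1,[0.28,10.3,-0.1],[0,0,0]],[1,[0.28,10.3,-0.1],[0,0,0]],[1,[0.28,10.3,-0.1],[0,0,0]]]'; python3 -m jog '[[0,[0,0,0],[0,0,0]],[0,[0,0,0],[0,0,0]],[0,[0,0,0],[0,0,0]],[0,[0,0,0],[0,0,0]],[0,[0,0,0],[0,0,0]],[0,[0,0,0],[0,0,0]],[0,[0,0,0],[0,0,0]],[0,[0,0,0],[0,0,0]]]'; python3 g.py 555 -56 120 71.3
```

```text
t: 2.6
ee_pos: [556.6, -56.5, 19.4]
orientation: [-1.556, 0.255, -0.256]
ft_force: [-0.2, -0.5, 1.1]
width: 88.3
t: 3.4
ee_pos: [556.6, -57.0, 18.7]
orientation: [-1.555, 0.256, -0.257]
ft_force: [0.4, 4.1, 9.1]
width: 27.2
t 3.4 tcp [556.6 -57.   18.7] jawyaw 71.3 tilt y [ 0.  0. -1.] F [0.4 4.1 9.1] w 27.2 q [-0.12  0.59  1.87  0.    0.68 -1.37]
shift [-0.18, -10.13, 0.05] turn [-0.001, -0.001, 0.0]
```

```bash
cat > snap.py <<'E'
import sys
from workcell import ctrl
import cv2,numpy as np
n,o=sys.argv[1:3];d=ctrl.get_image(n);np.savez(o+".npz",**d)
c=d["color"][:,:,::-1]
if len(sys.argv)>3:
    a,b,e,f=map(int,sys.argv[3:7]);c=c[b:f,a:e];c=cv2.resize(c,None,fx=3,fy=3,interpolation=3)
cv2.imwrite(f"pics/{o}.png",c)
E
python3 snap.py wrist w2; python3 snap.py scene s2 180 120 440 300
```

```text
(no output)
```

View pics/w2.png

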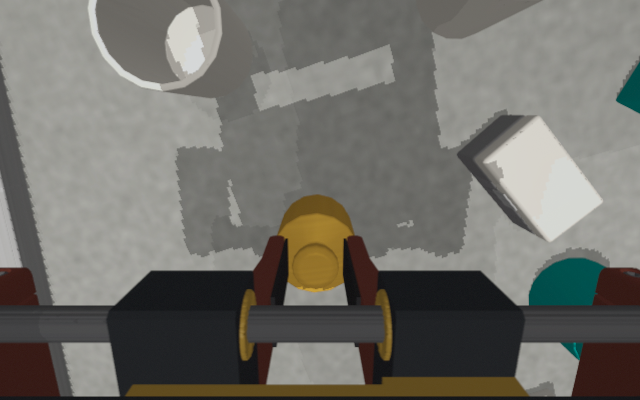

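View pics/s2.png

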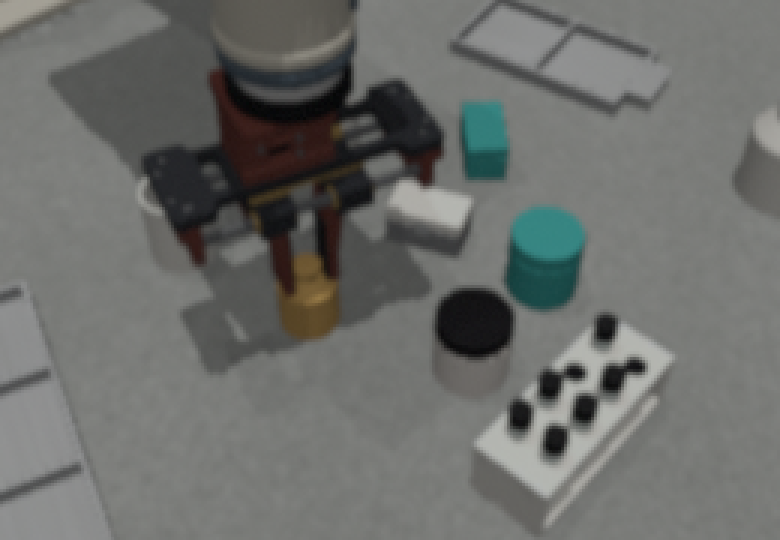

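Run:
```python
from h import *
for f in ("w2","s2"):
    d=dict(np.load(f+".npz"));P=pts(d);ok=d["z_map"]>0
    c=d["color"].astype(int);g=ok&(c[...,0]-c[...,2]>40)&(c[...,0]-c[...,1]<70)&(abs(P[...,0]-555)<60)&(abs(P[...,1]+57)<60)&(P[...,2]<75)
    q=P[g];print(f,len(q),q.min(0).round(),q.max(0).round())
    for a,b in((56,64),(38,46)):
        w=q[(q[:,2]>a)&(q[:,2]<b)][:,:2].astype(np.float32).copy()
        if len(w)>4: c2,r=cv2.minEnclosingCircle(w);print(a,np.round(c2,1),round(r,1))
    print("TCP px",np.round(proj(d,(556.6,-57,18.7))),"grasp px",np.round(proj(d,(556.6,-57,38))))
    rd=ok&(c[...,0]-c[...,1]>25)&(c[...,0]-c[...,2]>25)&(abs(P[...,0]-555)<60)&(abs(P[...,1]+57)<60)&(P[...,2]<140)&~g
    q=P[rd];print("red",len(q),q.min(0).round(),q.max(0).round())
```

```text
w2 5394 [533. -86.   0.] [601. -34.  64.]
56 [555.8 -58.8] 13.3
38 [555.5 -56.4] 22.1
TCP px [315. 238.] grasp px [315. 251.]
red 3971 [ 501. -117.   47.] [571. -30. 138.]
s2 364 [550. -79.   3.] [579. -45.  62.]
56 [559.3 -57.1] 9.5
38 [561.9 -61.1] 19.1
TCP px [282. 220.] grasp px [282. 214.]Traceback (most recent call last):
  File "<stdin>", line 11, in <module>
    return umr_minimum(a, axis, None, out, keepdims, initial, where)
ValueError: zero-size array to reduction operation minimum which has no identity
```

```bash
python3 - <<'E'
from h import *
for f,px in (("wrist0",[(215,240),(220,250),(215,265),(222,268),(410,250),(415,242)]),("w2",[(283,240),(270,245),(265,260),(280,262),(350,241),(365,246),(355,262)])):
    d=dict(np.load(f+".npz"));P=pts(d)
    T=d["pose"]
    for u,v in px: print(f,(u,v),d["z_map"][v,u].round(1),P[v,u].round(1),d["color"][v,u])
    print(T[:3,3])
E
python3 g.py
```

```text
wrist0 (215, 240) 164.7 [147.2 558.  231. ] [51 24 18]
wrist0 (220, 250) 159.8 [150.8 560.9 236.8] [15 13 15]
wrist0 (215, 265) 149.9 [153.4 560.8 247.8] [14 14 14]
wrist0 (222, 268) 162.2 [159.7 558.7 236.7] [17 17 17]
wrist0 (410, 250) 160.5 [175.3 645.4 236. ] [15 16 17]
wrist0 (415, 242) 163.8 [173.9 649.2 232. ] [53 26 19]
[104.04459871 620.28748762 385.81087517]
w2 (283, 240) 164.6 [540.3 -67.4  53.6] [66 38 27]
w2 (270, 245) 160.0 [539.1 -72.9  58.5] [61 30 24]
w2 (265, 260) 142.3 [538.6 -72.5  76.7] [60 29 25]
w2 (280, 262) 144.2 [542.  -67.3  75.2] [19 20 19]
w2 (350, 241) 163.3 [550.5 -37.3  55. ] [62 32 27]
w2 (365, 246) 157.0 [552.4 -31.5  61.4] [85 74 71]
w2 (355, 262) 140.5 [550.5 -37.6  78.6] [61 29 26]
[489.70830983 -34.12642616 208.34050156]
t 3.5 tcp [557.2 -56.9  19.4] jawyaw 71.3 tilt y [ 0.001  0.    -1.   ] F [-1.3  2.5  6.6] w 20.3 q [-0.12  0.59  1.87  0.    0.68 -1.37]
```

The weight hasn't moved: it is upright, centred near (555.5,-56.4). However, the fingertips look about 30 mm higher than the reported TCP implies, so they closed on the knob. I'll open, rise, and measure where the fingertips really are.

```bash
python3 -m jog '[[1,[0,0,0],[0,0,0]],[1,[0,0,0],[0,0,0]],[1,[0,0,0],[0,0,0]],[1,[0,0,0],[0,0,0]],[1,[0,-4,0],[0,0,0]],[1,[0,-8,0],[0,0,0]],[1,[0,-10,0],[0,0,0]],[1,[0,-10,0],[0,0,0]]]';python3 g.py; python3 snap.py scene s3 180 100 440 300;python3 snap.py side d3 200 120 400 290;python3 g.py
python3 - <<'E'
from h import *
for f in ("s3","d3"):
    d=dict(np.load(f+".npz"));P=pts(d);ok=d["z_map"]>0;c=d["color"].astype(int)
    rd=ok&(abs(P[...,0]-555)<80)&(abs(P[...,1]+57)<80)&(P[...,2]<240)&(P[...,2]>70)&(c[...,0]-c[...,2]>12)
    q=P[rd];o=np.argsort(q[:,2])[:12];print(f,len(q));print(np.c_[q[o].round(0),np.argwhere(rd)[o],c[rd][o]])
    print(np.round(proj(d,(556,-57,119))))
E
```

```text
t: 4.3
ee_pos: [558.5, -57.5, 121.6]
orientation: [-1.555, 0.252, -0.261]
ft_force: [0.4, -0.0, 0.0]
width: 80.7
t 4.3 tcp [558.5 -57.5 121.6] jawyaw 71.3 tilt y [ 0.006 -0.001 -1.   ] F [ 0.4 -0.   0. ] w 80.7 q [-0.12  0.43  1.83 -0.    0.88 -1.37]
t 4.4 tcp [556.2 -57.2 118.4] jawyaw 71.3 tilt y [ 0. -0. -1.] F [ 0.1 -0.1 -0.5] w 86.5 q [-0.12  0.43  1.83 -0.    0.88 -1.37]
s3 354
[[ 553. -103.  147.  187.  258.   55.   43.   41.]
 [ 582.  -18.  149.  172.  303.   61.   50.   47.]
 [ 554. -106.  149.  187.  257.   56.   45.   42.]
 [ 555. -102.  150.  186.  259.   49.   36.   33.]
 [ 554. -104.  150.  186.  258.   47.   28.   25.]
 [ 584.  -17.  151.  171.  304.   57.   43.   40.]
 [ 552. -107.  151.  186.  256.   56.   46.   43.]
 [ 582.  -18.  151.  171.  303.   47.   28.   26.]
 [ 554. -103.  153.  185.  258.   45.   24.   20.]
 [ 555. -106.  153.  186.  257.   50.   32.   30.]
 [ 556. -102.  153.  185.  259.   47.   31.   29.]
 [ 584.  -17.  154.  170.  304.   55.   39.   36.]]
[279. 186.]
d3 195
[[ 539. -104.  148.  221.  321.   71.   61.   58.]
 [ 547. -107.  149.  220.  325.   70.   58.   56.]
 [ 536. -104.  150.  221.  320.   66.   51.   51.]
 [ 543. -106.  151.  220.  323.   59.   43.   40.]
 [ 534. -104.  151.  221.  319.   63.   46.   43.]
 [ 544. -108.  152.  220.  324.   66.   51.   49.]
 [ 549. -108.  152.  219.  326.   73.   63.   60.]
 [ 547. -107.  152.  219.  325.   57.   39.   37.]
 [ 531. -104.  153.  221.  318.   61.   41.   39.]
 [ 529. -103.  154.  221.  317.   60.   45.   43.]
 [ 536. -105.  154.  220.  320.   56.   35.   30.]
 [ 532. -102.  155.  220.  318.   54.   33.   31.]]
[315. 211.]
```

View pics/s3.png

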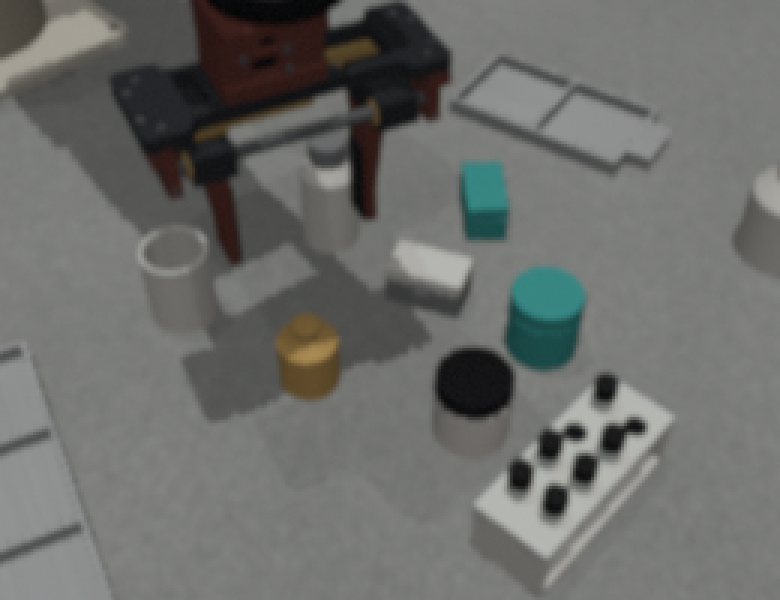

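View pics/d3.png

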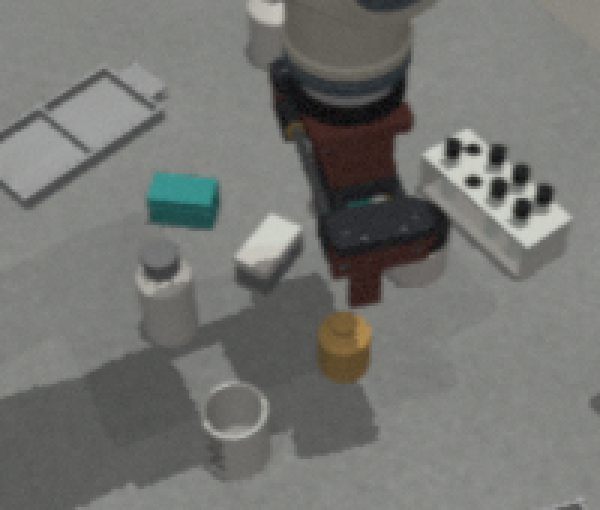

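Scene and side depth agree: fingertips are at z≈148 while the reported TCP is ≈119. So the real tips sit about 29 mm above the reported TCP, with no lateral offset. I'll command TCP z = tip height − 29 from here on.

```bash
python3 g.py 555.5 -56.2 -11 71.3
```

```text
t 4.4 tcp [556.2 -57.2 118.4] jawyaw 71.3 tilt y [ 0. -0. -1.] F [ 0.1 -0.1 -0.5] w 86.5 q [-0.12  0.43  1.83 -0.    0.88 -1.37]
shift [-0.09, 12.94, 0.07] turn [-0.0, -0.0, 0.0]
```

```bash
python3 -m jog '[[1,[-0.1,5,0.1],[0,0,0]],[1,[-0.1,9,0.1],[0,0,0]],[1,[-0.1,11,0.1],[0,0,0]],[1,[-0.1,12,0.1],[0,0,0]],[1,[-0.1,12.8,0.1],[0,0,0]],[1,[-0.1,12.8,0.1],[0,0,0]],[0,[-0.1,12.8,0.1],[0,0,0]],[0,[-0.1,12.8,0.1],[0,0,0]]]'; python3 -m jog '[[0,[0,0,0],[0,0,0]],[0,[0,0,0],[0,0,0]],[0,[0,0,0],[0,0,0]],[0,[0,0,0],[0,0,0]],[0,[0,0,0],[0,0,0]],[0,[0,0,0],[0,0,0]]]'; python3 g.py 417.8 -244.5 110 71.3
```

```text
t: 5.2
ee_pos: [556.6, -56.0, -8.4]
orientation: [-1.555, 0.255, -0.258]
ft_force: [-0.1, -0.2, -0.9]
width: 74.8
t: 5.8
ee_pos: [555.8, -56.0, -9.2]
orientation: [-1.556, 0.256, -0.257]
ft_force: [-0.5, -1.0, 4.2]
width: 43.5
t 5.8 tcp [555.8 -56.   -9.2] jawyaw 71.3 tilt y [ 0. -0. -1.] F [-0.5 -1.   4.2] w 43.5 q [-0.12  0.64  1.87 -0.    0.63 -1.37]
shift [-7.02, -11.92, -22.29] turn [0.0, -0.0, 0.0]
```

```bash
python3 -m jog '[[0,[0,-3,0],[0,0,0]],[0,[0,-7,0],[0,0,0]],[0,[0,-10,0],[0,0,0]],[0,[-1,-10,-4],[0,0,0]],[0,[-7,-10,-22.2],[0,0,0]],[0,[-7,-10,-22.2],[0,0,0]],[0,[-7,-10,-22.2],[0,0,0]],[0,[-7,-10,-22.2],[0,0,0]]]'; python3 -m jog '[[0,[-1,0,-2],[0,0,0]],[0,[0,0,0],[0,0,0]],[0,[0,0,0],[0,0,0]]]'; python3 g.py 418 -244 -6.2 71.3
```

```text
t: 6.6
ee_pos: [415.8, -244.7, 90.0]
orientation: [-1.555, 0.258, -0.255]
ft_force: [1.0, -0.8, -4.7]
width: 43.6
t: 6.9
ee_pos: [418.1, -243.5, 90.2]
orientation: [-1.555, 0.258, -0.257]
ft_force: [-0.2, 1.2, -5.0]
width: 43.6
t 6.9 tcp [ 418.1 -243.5   90.2] jawyaw 71.2 tilt y [-0.     0.001 -1.   ] F [-0.2  1.2 -5. ] w 43.6 q [-0.55  0.39  2.01  0.    0.75 -1.8 ]
shift [0.01, 9.64, -0.06] turn [-0.001, -0.002, -0.0]
```

```bash
python3 -m jog '[[0,[0,4,0],[0,0,0]],[0,[0,7,0],[0,0,0]],[0,[0,8.5,0],[0,0,0]],[0,[0,9,0],[0,0,0]],[0,[0,9,0],[0,0,0]],[0,[0,9.2,0],[0,0,0]],[0,[0,9.3,0],[0,0,0]],[0,[0,9.3,0],[0,0,0]]]';python3 -m jog '[[0,[0,0.1,0],[0,0,0]],[0,[0,0.1,0],[0,0,0]],[0,[0,0.2,0],[0,0,0]],[0,[0,0.2,0],[0,0,0]]]'; python3 snap.py scene s4 130 180 330 300; python3 g.py
```

```text
t: 7.7
ee_pos: [418.6, -244.0, -1.7]
orientation: [-1.556, 0.255, -0.257]
ft_force: [-0.1, -0.3, -4.4]
width: 43.0
t: 8.1
ee_pos: [418.2, -243.7, -4.4]
orientation: [-1.556, 0.257, -0.256]
ft_force: [0.3, 0.8, -4.4]
width: 43.6
t 8.15 tcp [ 418.2 -243.7   -4.4] jawyaw 71.3 tilt y [-0.  0. -1.] F [ 0.   0.5 -4.1] w 43.5 q [-0.55  0.57  2.04  0.    0.54 -1.8 ]
```

View pics/s4.png

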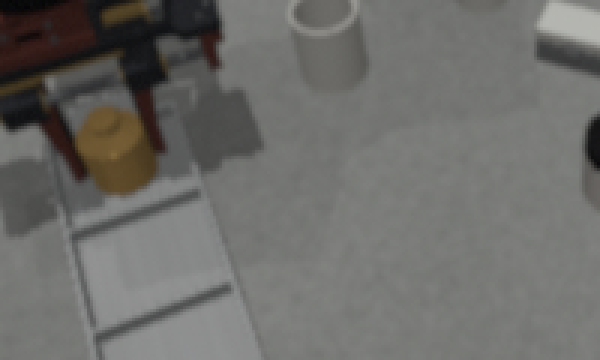

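Weight is over the tab bay (crop (118,160)), upright. Lowering by small steps until the load comes off.

```bash
python3 -m jog '[[0,[0,0.1,0],[0,0,0]],[0,[0,0.1,0],[0,0,0]],[0,[0,0.15,0],[0,0,0]],[0,[0,0.15,0],[0,0,0]]]'; python3 g.py
```

```text
t: 8.55
ee_pos: [418.2, -243.7, -5.9]
orientation: [-1.555, 0.257, -0.256]
ft_force: [-0.3, -0.2, -5.1]
width: 43.7
t 8.55 tcp [ 418.2 -243.7   -5.9] jawyaw 71.3 tilt y [-0.  0. -1.] F [-0.3 -0.2 -5.1] w 43.7 q [-0.55  0.57  2.04  0.    0.53 -1.8 ]
```

```bash
python3 -m jog '[[0,[0,0.05,0],[0,0,0]],[0,[0,0.05,0],[0,0,0]],[0,[0,0.05,0],[0,0,0]]]'; python3 -m jog '[[0,[0,0.05,0],[0,0,0]],[0,[0,0.05,0],[0,0,0]],[0,[0,0.05,0],[0,0,0]]]'; python3 g.py
```

```text
t: 8.85
ee_pos: [418.2, -243.7, -6.2]
orientation: [-1.556, 0.256, -0.256]
ft_force: [-0.9, 1.0, 1.9]
width: 43.5
t: 9.15
ee_pos: [418.2, -243.7, -6.2]
orientation: [-1.556, 0.256, -0.257]
ft_force: [-3.4, 1.2, 8.9]
width: 43.6
t 9.15 tcp [ 418.2 -243.7   -6.2] jawyaw 71.3 tilt y [ 0. -0. -1.] F [-3.4  1.2  8.9] w 43.6 q [-0.55  0.57  2.04 -0.    0.53 -1.8 ]
```

Contact exactly at z=-6.2, as predicted. Release and rise.

```bash
python3 -m jog '[[0.8,[0,0,0],[0,0,0]],[0.8,[0,0,0],[0,0,0]],[0.8,[0,0,0],[0,0,0]],[0.8,[0,0,0],[0,0,0]],[0.8,[0,-3,0],[0,0,0]],[0.8,[0,-7,0],[0,0,0]],[0.8,[0,-11,0],[0,0,0]],[0.8,[0,-11,0],[0,0,0]]]'; python3 g.py 439.2 -80.2 100 71.3
```

```text
t: 9.95
ee_pos: [421.2, -245.5, 107.5]
orientation: [-1.559, 0.25, -0.263]
ft_force: [0.5, -0.1, 0.2]
width: 70.1
t 9.95 tcp [ 421.2 -245.5  107.5] jawyaw 71.3 tilt y [ 0.007 -0.005 -1.   ] F [ 0.5 -0.1  0.2] w 70.1 q [-0.55  0.36  2.   -0.    0.78 -1.8 ]
shift [-3.61, 0.69, 16.24] turn [0.002, -0.0, 0.008]
```

```bash
python3 -m jog '[[0.9,[-3.3,0.5,16.2],[0,0,0]],[0.9,[-3.3,0.5,16.2],[0,0,0]],[0.9,[-3.3,0.5,16.2],[0,0,0]],[0.9,[-3.3,0.5,16.2],[0,0,0]],[0.9,[-3.3,0.5,16.2],[0,0,0]],[0.9,[-3.3,0.5,16.2],[0,0,0]]]'; python3 snap.py wrist w5;  python3 g.py 439.2 -80.2 -4 71.3
python3 - <<'E'
from h import *
d=dict(np.load("w5.npz"));P=pts(d);ok=d["z_map"]>0
for k,(x,y,a,b) in dict(beaker=(439,-80,60,70),weight=(418,-244,57,70),wbody=(418,-244,38,50)).items():
    m=ok&(abs(P[...,0]-x)<35)&(abs(P[...,1]-y)<35)&(P[...,2]>a)&(P[...,2]<b)
    w=P[m][:,:2].astype(np.float32).copy()
    if len(w)>5: c,r=cv2.minEnclosingCircle(w);print(k,len(w),np.round(c,1),round(r,1),P[m][:,2].mean())
E
```

```text
t: 10.55
ee_pos: [438.7, -79.7, 97.6]
orientation: [-1.556, 0.256, -0.255]
ft_force: [-0.3, -0.4, 0.7]
width: 79.1
t 10.6 tcp [438.8 -80.2  97.7] jawyaw 71.3 tilt y [-0. -0. -1.] F [0.8 0.3 0.4] w 78.9 q [-0.21  0.33  2.09 -0.    0.73 -1.45]
shift [0.04, 10.17, 0.02] turn [0.0, -0.0, -0.0]
beaker 1262 [439.  -79.5] 25.0 65.62862423847305
weight 590 [ 417.8 -242.2] 10.9 63.694613191252216
wbody 1564 [ 417.2 -242.1] 22.2 46.6470642069046
```

View pics/w5.png

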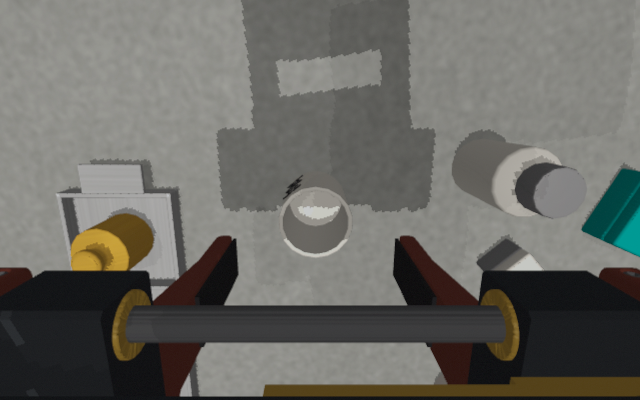

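The weight stands upright in the tab bay (wrist (115,240)), and the beaker is centred between the jaws at (315,220). Grasping the beaker.

```bash
python3 -m jog '[[0.9,[0,5,0],[0,0,0]],[0.9,[0,8,0],[0,0,0]],[0.9,[0,9.5,0],[0,0,0]],[0.9,[0,10.1,0],[0,0,0]],[0.9,[0,10.1,0],[0,0,0]],[0.9,[0,10.1,0],[0,0,0]],[0,[0,10.1,0],[0,0,0]],[0,[0,10.1,0],[0,0,0]]]'; python3 -m jog '[[0,[0,0,0],[0,0,0]],[0,[0,0,0],[0,0,0]],[0,[0,0,0],[0,0,0]],[0,[0,0,0],[0,0,0]],[0,[0,0,0],[0,0,0]],[0,[0,0,0],[0,0,0]]]'; python3 g.py 495.8 -270.3 90 71.3
```

```text
t: 11.4
ee_pos: [439.6, -79.9, -2.0]
orientation: [-1.556, 0.255, -0.258]
ft_force: [-0.3, 0.4, 0.4]
width: 66.5
t: 12.0
ee_pos: [439.3, -79.7, -2.5]
orientation: [-1.556, 0.256, -0.257]
ft_force: [-1.4, 0.9, 5.4]
width: 50.3
t 12.0 tcp [439.3 -79.7  -2.5] jawyaw 71.3 tilt y [ 0.001 -0.    -1.   ] F [-1.4  0.9  5.4] w 50.3 q [-0.21  0.53  2.12  0.    0.49 -1.45]
shift [11.48, -9.24, -16.24] turn [-0.0, -0.0, 0.001]
```

```bash
python3 -m jog '[[0,[0,-3,0],[0,0,0]],[0,[0,-6,0],[0,0,0]],[0,[0,-9.2,0],[0,0,0]],[0,[3,-9.2,-5],[0,0,0]],[0,[6,-9.2,-9],[0,0,0]],[0,[9,-9.2,-13],[0,0,0]],[0,[11.5,-9.2,-16.2],[0,0,0]],[0,[11.5,-9.2,-16.2],[0,0,0]]]'; python3 -m jog '[[0,[0,0,0],[0,0,0]],[0,[0,0,0],[0,0,0]]]'; python3 g.py 495.8 -270.3 0.5 71.3
```

```text
t: 12.8
ee_pos: [498.4, -275.5, 89.6]
orientation: [-1.558, 0.256, -0.263]
ft_force: [0.5, -0.1, -0.4]
width: 50.3
t: 13.0
ee_pos: [494.7, -268.8, 88.6]
orientation: [-1.555, 0.258, -0.255]
ft_force: [0.5, 0.2, 0.2]
width: 50.3
t 13.0 tcp [ 494.7 -268.8   88.6] jawyaw 71.3 tilt y [-0.002  0.001 -1.   ] F [0.5 0.2 0.2] w 50.3 q [-0.52  0.48  1.84  0.    0.82 -1.76]
shift [0.17, 8.81, -0.11] turn [-0.001, -0.0, -0.002]
```

```bash
python3 -m jog '[[0,[0.1,4,-0.1],[0,0,0]],[0,[0.1,7,-0.1],[0,0,0]],[0,[0.1,8,-0.1],[0,0,0]],[0,[0.1,8.4,-0.1],[0,0,0]],[0,[0.1,8.5,-0.1],[0,0,0]],[0,[0.1,8.5,-0.1],[0,0,0]],[0,[0.1,8.5,-0.1],[0,0,0]]]'; python3 snap.py scene s6 130 180 330 300; python3 g.py 495.8 -270.3 0.5 71.3
```

```text
t: 13.7
ee_pos: [497.3, -271.6, 5.3]
orientation: [-1.556, 0.255, -0.258]
ft_force: [0.3, -0.5, -0.5]
width: 50.3
t 13.75 tcp [ 497.2 -271.6    5.2] jawyaw 71.3 tilt y [ 0.002 -0.001 -1.   ] F [ 0.7 -0.8 -0.2] w 50.0 q [-0.52  0.62  1.86 -0.    0.66 -1.77]
shift [-0.18, 0.47, 0.08] turn [0.0, -0.0, 0.002]
```

View pics/s6.png

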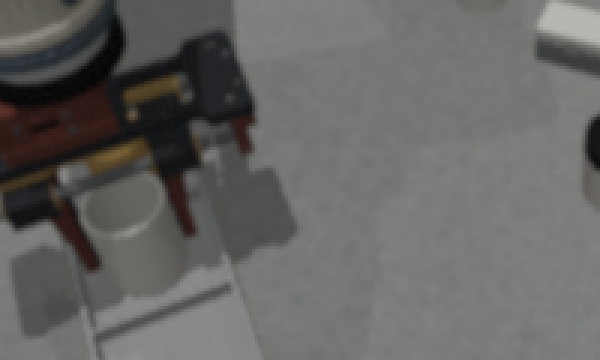

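The beaker is above the middle bay (crop (140,265)), just over the floor. Easing it down.

```bash
python3 -m jog '[[0,[-0.1,0.2,0],[0,0,0]],[0,[-0.1,0.3,0],[0,0,0]],[0,[-0.1,0.35,0],[0,0,0]],[0,[-0.1,0.35,0],[0,0,0]]]'; python3 -m jog '[[0,[0,0.05,0],[0,0,0]],[0,[0,0.1,0],[0,0,0]],[0,[0,0.1,0],[0,0,0]]]'; python3 g.py
```

```text
t: 14.15
ee_pos: [495.5, -271.0, 0.6]
orientation: [-1.556, 0.257, -0.256]
ft_force: [0.0, -0.3, -1.0]
width: 49.9
t: 14.45
ee_pos: [495.5, -271.0, 0.5]
orientation: [-1.556, 0.257, -0.256]
ft_force: [-2.7, 1.4, 10.7]
width: 49.9
t 14.45 tcp [ 495.5 -271.     0.5] jawyaw 71.3 tilt y [-0. -0. -1.] F [-2.7  1.4 10.7] w 49.9 q [-0.52  0.63  1.86 -0.    0.65 -1.77]
```

```bash
python3 -m jog '[[0.8,[0,0,0],[0,0,0]],[0.8,[0,0,0],[0,0,0]],[0.8,[0,0,0],[0,0,0]],[0.8,[0,0,0],[0,0,0]],[0.8,[0,-3,0],[0,0,0]],[0.8,[0,-7,0],[0,0,0]],[0.8,[0,-11,0],[0,0,0]],[0.8,[0,-11,0],[0,0,0]]]'; python3 -m jog '[[0.9,[-14.2,0,29.7],[0,0,0]],[0.9,[-14.2,0,29.7],[0,0,0]],[0.9,[-14.2,0,29.7],[0,0,0]],[0.9,[-14.2,0,29.7],[0,0,0]],[0.9,[-14.2,0,29.7],[0,0,0]],[0.9,[-14.2,0,29.7],[0,0,0]],[0.9,[-14.2,0,29.7],[0,0,0]],[0.9,[-14.2,0,29.7],[0,0,0]]]'; python3 -m jog '[[0.9,[0,0,0],[0,0,0]],[0.9,[0,0,0],[0,0,0]]]'; python3 snap.py wrist w7;  python3 g.py 455.3 56 -1 71.3
python3 - <<'E'
from h import *
d=dict(np.load("w7.npz"));P=pts(d);ok=d["z_map"]>0;ok[232:]=False
for k,(x,y,a,b) in dict(cap=(455,56,94,110),sh=(455,56,68,75),box=(558,64,32,42)).items():
    m=ok&(abs(P[...,0]-x)<40)&(abs(P[...,1]-y)<40)&(P[...,2]>a)&(P[...,2]<b)
    w=P[m][:,:2].astype(np.float32).copy()
    if len(w)>5: c,r=cv2.minEnclosingCircle(w);print(k,len(w),np.round(c,1),round(r,1),P[m][:,2].mean())
E
```

```text
t: 15.25
ee_pos: [498.7, -272.8, 114.6]
orientation: [-1.559, 0.25, -0.263]
ft_force: [1.2, -0.5, 0.4]
width: 70.3
t: 16.05
ee_pos: [455.4, 58.8, 109.1]
orientation: [-1.556, 0.254, -0.252]
ft_force: [-0.2, -1.2, -0.0]
width: 79.1
t: 16.25
ee_pos: [456.4, 55.2, 109.3]
orientation: [-1.556, 0.257, -0.257]
ft_force: [0.4, 0.5, 0.1]
width: 79.1
t 16.3 tcp [456.4  54.9 109.4] jawyaw 71.2 tilt y [-0. -0. -1.] F [-0.2  0.4  0.6] w 79.0 q [ 0.09  0.32  2.05 -0.    0.77 -1.15]
shift [-0.14, 11.04, 0.07] turn [0.0, -0.002, -0.0]
cap 1050 [454.6  57.8] 14.6 101.13296638688851
sh 657 [454.9  57.6] 22.7 72.91013613221617
```

View pics/w7.png

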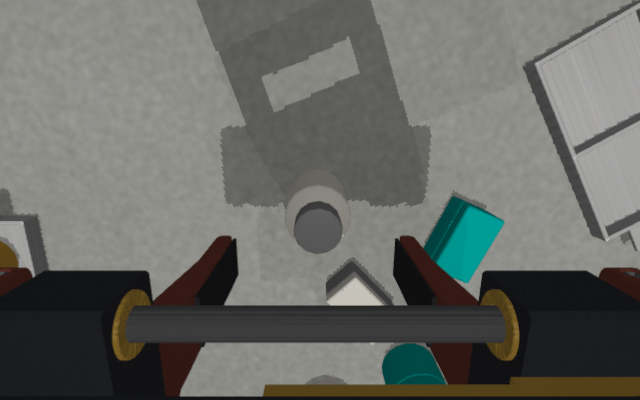

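Bottle sits centred between the jaws, cap at (318,228). Descending to grip.

```bash
python3 -m jog '[[0.9,[-0.2,4,0.15],[0,0,0]],[0.9,[-0.2,8,0.15],[0,0,0]],[0.9,[-0.2,10,0.15],[0,0,0]],[0.9,[-0.2,11,0.15],[0,0,0]],[0.9,[-0.2,11,0.15],[0,0,0]],[0,[-0.2,11,0.15],[0,0,0]],[0,[-0.2,11,0.15],[0,0,0]],[0,[-0.2,11,0.15],[0,0,0]]]'; python3 -m jog '[[0,[0,0,0],[0,0,0]],[0,[0,0,0],[0,0,0]],[0,[0,0,0],[0,0,0]],[0,[0,0,0],[0,0,0]],[0,[0,0,0],[0,0,0]]]'; python3 g.py 573.5 -296.6 90 71.3
```

```text
t: 17.1
ee_pos: [455.9, 58.0, 0.7]
orientation: [-1.555, 0.255, -0.258]
ft_force: [0.6, -0.1, 0.1]
width: 58.4
t: 17.6
ee_pos: [455.4, 58.0, 0.2]
orientation: [-1.555, 0.256, -0.257]
ft_force: [-1.1, -0.4, 7.2]
width: 45.8
t 17.6 tcp [4.554e+02 5.800e+01 2.000e-01] jawyaw 71.3 tilt y [ 0.001  0.    -1.   ] F [-1.1 -0.4  7.2] w 45.8 q [ 0.1   0.54  2.09 -0.    0.51 -1.14]
shift [22.57, -8.97, -29.8] turn [-0.0, -0.0, 0.001]
```

```bash
python3 -m jog '[[0,[0,-3,0],[0,0,0]],[0,[0,-6,0],[0,0,0]],[0,[0,-10,0],[0,0,0]],[0,[2,-10,-3],[0,0,0]],[0,[5,-10,-7],[0,0,0]],[0,[8,-10,-11],[0,0,0]],[0,[11,-10,-15],[0,0,0]],[0,[14,-10,-19],[0,0,0]]]'; python3 -m jog '[[0,[3,0,-4],[0,0,0]],[0,[6,0,-7.5],[0,0,0]],[0,[8,0,-10],[0,0,0]],[0,[8.5,0,-10.8],[0,0,0]],[0,[8.5,0,-10.8],[0,0,0]],[0,[8.5,0,-10.8],[0,0,0]]]';python3 g.py 573.5 -296.6 3.2 71.3
```

```text
t: 18.4
ee_pos: [526.6, -168.8, 99.7]
orientation: [-1.555, 0.256, -0.256]
ft_force: [0.4, 0.7, -1.2]
width: 45.7
t: 19.0
ee_pos: [571.4, -295.0, 99.1]
orientation: [-1.555, 0.258, -0.255]
ft_force: [-0.2, 1.0, -1.1]
width: 45.2
t 19.0 tcp [ 571.4 -295.    99.1] jawyaw 71.3 tilt y [-0.002  0.001 -1.   ] F [-0.2  1.  -1.1] w 45.2 q [-0.5   0.57  1.65  0.    0.93 -1.74]
shift [0.27, 9.59, -0.09] turn [-0.001, -0.0, -0.002]
```

```bash
python3 -m jog '[[0,[0.1,4,0],[0,0,0]],[0,[0.1,7,0],[0,0,0]],[0,[0.1,8.5,0],[0,0,0]],[0,[0.1,9,0],[0,0,0]],[0,[0.1,9.1,0],[0,0,0]],[0,[0.1,9.2,0],[0,0,0]],[0,[0.1,9.2,0],[0,0,0]]]'; python3 snap.py scene s8 130 180 330 340; python3 g.py 573.5 -296.6 3.2 71.3
```

```text
t: 19.7
ee_pos: [574.2, -297.2, 8.9]
orientation: [-1.556, 0.255, -0.258]
ft_force: [-0.6, -0.2, -1.0]
width: 45.2
t 19.75 tcp [ 574.1 -297.2    8.9] jawyaw 71.3 tilt y [ 0.002 -0.001 -1.   ] F [ 1.   0.  -0.8] w 45.4 q [-0.5   0.7   1.67  0.    0.77 -1.74]
shift [-0.08, 0.57, 0.04] turn [0.0, -0.0, 0.002]
```

View pics/s8.png

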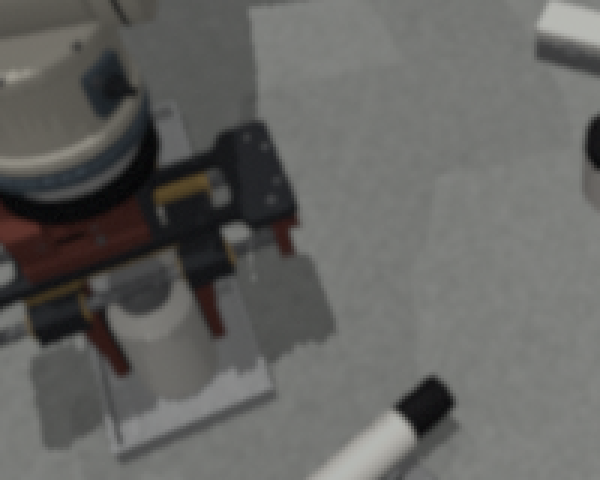

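Bottle upright above the third bay (crop (175,370)). Ease down.

```bash
python3 -m jog '[[0,[0,0.2,0],[0,0,0]],[0,[0,0.35,0],[0,0,0]],[0,[0,0.4,0],[0,0,0]],[0,[0,0.45,0],[0,0,0]],[0,[0,0.45,0],[0,0,0]]]'; python3 -m jog '[[0,[0,0.05,0],[0,0,0]],[0,[0,0.1,0],[0,0,0]],[0,[0,0.1,0],[0,0,0]]]'; python3 g.py
```

```text
t: 20.25
ee_pos: [573.3, -296.8, 3.3]
orientation: [-1.556, 0.257, -0.256]
ft_force: [-0.6, 0.5, 2.7]
width: 45.4
t: 20.55
ee_pos: [573.3, -296.9, 3.3]
orientation: [-1.556, 0.257, -0.256]
ft_force: [-3.3, 2.4, 11.3]
width: 45.4
t 20.55 tcp [ 573.3 -296.9    3.3] jawyaw 71.3 tilt y [-0.  0. -1.] F [-3.3  2.4 11.3] w 45.4 q [-0.5   0.7   1.67 -0.    0.77 -1.74]
```

```bash
python3 -m jog '[[0.8,[0,0,0],[0,0,0]],[0.8,[0,0,0],[0,0,0]],[0.8,[0,0,0],[0,0,0]],[0.8,[0,0,0],[0,0,0]],[0.8,[0,-3,0],[0,0,0]],[0.8,[0,-7,0],[0,0,0]],[0.8,[0,-11,0],[0,0,0]],[0.8,[0,-11,0],[0,0,0]]]'; python3 -m jog '[[0.7,[-13,0,33.7],[0,-0.763,0]],[0.7,[-13,0,33.7],[0,-0.763,0]],[0.7,[-13,0,33.7],[0,-0.763,0]],[0.7,[-13,0,33.7],[0,-0.763,0]],[0.7,[-13,0,33.7],[0,-0.763,0]],[0.7,[-13,0,33.7],[0,-0.763,0]],[0.7,[-13,0,33.7],[0,-0.763,0]],[0.7,[-13,0,33.7],[0,-0.763,0]]]'; python3 -m jog '[[0.7,[0,0,0],[0,0,0]],[0.7,[0,0,0],[0,0,0]],[0.7,[0,0,0],[0,0,0]]]'; python3 snap.py wrist w9;  python3 g.py 558 63.8 -12 115
python3 - <<'E'
from h import *
d=dict(np.load("w9.npz"));P=pts(d);ok=d["z_map"]>0;ok[232:]=False
for k,(x,y,a,b) in dict(box=(558,64,32,42)).items():
    m=ok&(abs(P[...,0]-x)<40)&(abs(P[...,1]-y)<40)&(P[...,2]>a)&(P[...,2]<b)
    w=P[m][:,:2].astype(np.float32).copy()
    if len(w)>5: print(k,len(w),cv2.minAreaRect(w))
E
```

```text
t: 21.35
ee_pos: [576.9, -298.7, 117.9]
orientation: [-1.559, 0.249, -0.264]
ft_force: [0.4, -0.7, 0.5]
width: 70.3
t: 22.15
ee_pos: [557.5, 68.2, 111.5]
orientation: [-1.542, -0.345, 0.346]
ft_force: [0.1, -1.0, 0.6]
width: 61.2
t: 22.45
ee_pos: [558.5, 62.6, 111.9]
orientation: [-1.544, -0.34, 0.341]
ft_force: [0.5, -0.0, 0.3]
width: 61.7
t 22.5 tcp [558.5  62.5 111.9] jawyaw 114.9 tilt y [-0. -0. -1.] F [-0.3  0.6  0.7] w 61.2 q [ 0.09  0.45  1.83 -0.    0.87 -1.91]
shift [0.02, 12.39, 0.14] turn [0.0, -0.002, -0.0]
box 2741 ((554.5042114257812, 62.20310592651367), (51.7814826965332, 34.47319030761719), 25.441661834716797)
```

View pics/w9.png

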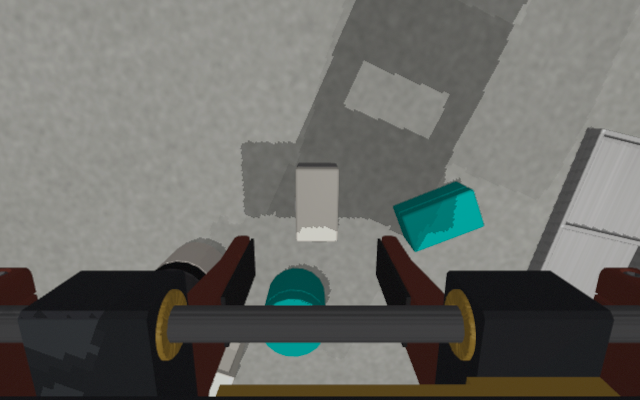

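White-lidded box centred and aligned at (317,205). Descending.

```bash
python3 -m jog '[[0.7,[0,5,0.1],[0,0,0]],[0.7,[0,9,0.1],[0,0,0]],[0.7,[0,11,0.1],[0,0,0]],[0.7,[0,12,0.1],[0,0,0]],[0.7,[0,12.3,0.1],[0,0,0]],[0.7,[0,12.3,0.1],[0,0,0]],[0,[0,12.3,0.1],[0,0,0]],[0,[0,12.3,0.1],[0,0,0]]]'; python3 -m jog '[[0,[0,0,0],[0,0,0]],[0,[0,0,0],[0,0,0]],[0,[0,0,0],[0,0,0]],[0,[0,0,0],[0,0,0]],[0,[0,0,0],[0,0,0]],[0,[0,0,0],[0,0,0]]]'; python3 g.py 519.5 317.1 90 102.65
```

```text
t: 23.3
ee_pos: [559.0, 65.0, -9.7]
orientation: [-1.544, -0.344, 0.34]
ft_force: [0.3, -0.0, 0.3]
width: 49.0
t: 23.9
ee_pos: [558.4, 65.1, -10.2]
orientation: [-1.544, -0.343, 0.342]
ft_force: [-0.2, -0.1, 6.6]
width: 34.1
t 23.9 tcp [558.4  65.1 -10.2] jawyaw 115.0 tilt y [ 0.001  0.    -1.   ] F [-0.2 -0.1  6.6] w 34.1 q [ 0.09  0.64  1.87 -0.    0.63 -1.91]
shift [7.13, -10.03, 24.48] turn [0.0, 0.216, 0.001]
```

```bash
python3 -m jog '[[0,[0,-3,0],[0,0,0]],[0,[0,-6,0],[0,0,0]],[0,[0,-10,0],[0,0,0]],[0,[1,-10,4],[0,0.07,0]],[0,[2.5,-10,8],[0,0.14,0]],[0,[4,-10,12.5],[0,0.216,0]],[0,[5.5,-10,17],[0,0.216,0]],[0,[6.5,-10,21],[0,0.216,0]]]'; python3 -m jog '[[0,[0,0,1.5],[0,0,0]],[0,[0,0,2],[0,0,0]],[0,[0,0,2],[0,0,0]],[0,[0,0,2],[0,0,0]]]';python3 snap.py wrist w10; python3 g.py 519.5 317.1 -7.2 102.65
python3 - <<'E'
from h import *
d=dict(np.load("w10.npz"));P=pts(d);ok=d["z_map"]>0
m=ok&(P[...,2]>11)&(P[...,2]<20)&(abs(P[...,1]-310)<90)&(abs(P[...,0]-490)<130)
w=P[m][:,:2]
a=np.radians(12.65);e=np.array([np.cos(a),np.sin(a)]);n=np.array([-e[1],e[0]]);q=w-np.array([479.5,308.1]);X=q@e;Y=q@n
h,b=np.histogram(X,np.arange(-100,120,4));print([(int(b[i]),int(h[i])) for i in range(len(h)) if h[i]>10])
h,b=np.histogram(Y,np.arange(-60,60,2));print([(int(b[i]),int(h[i])) for i in range(len(h)) if h[i]>10])
E
```

```text
t: 24.7
ee_pos: [527.8, 285.0, 89.1]
orientation: [-1.564, -0.173, 0.173]
ft_force: [0.4, 0.0, -1.7]
width: 33.7
t: 25.1
ee_pos: [523.9, 300.8, 88.9]
orientation: [-1.565, -0.172, 0.173]
ft_force: [0.9, 0.5, -1.3]
width: 33.6
t 25.15 tcp [524.  300.7  89. ] jawyaw 102.5 tilt y [-0. -0. -1.] F [-0.5  0.3 -0.5] w 33.6 q [ 0.5   0.53  1.74 -0.    0.87 -1.29]
shift [-0.08, 9.62, 1.7] turn [0.0, -0.002, -0.001]
[(-84, 460), (-80, 613), (-76, 86), (-72, 88), (-68, 87), (-64, 88), (-60, 87), (-56, 82), (-52, 78), (-48, 77), (-44, 78), (-40, 79), (-36, 79), (-32, 66), (-28, 79), (-24, 72), (-20, 78), (-16, 74), (-12, 71), (-8, 71), (-4, 222), (0, 575), (4, 66), (8, 69), (12, 66), (16, 67), (20, 66), (24, 62), (28, 67), (32, 60), (36, 48), (40, 33), (44, 33), (48, 32), (52, 34), (56, 31), (60, 30), (64, 34), (68, 28), (72, 28), (76, 31), (80, 86), (84, 33)]
[(-46, 141), (-44, 449), (-42, 439), (-40, 54), (-38, 41), (-36, 38), (-34, 41), (-32, 43), (-30, 38), (-28, 43), (-26, 35), (-24, 32), (-22, 41), (-20, 39), (-18, 35), (-16, 40), (-14, 37), (-12, 41), (-10, 39), (-8, 37), (-6, 35), (-4, 41), (-2, 39), (0, 42), (2, 43), (4, 39), (6, 41), (8, 41), (10, 34), (12, 42), (14, 39), (16, 37), (18, 41), (20, 41), (22, 36), (24, 41), (26, 39), (28, 33), (30, 37), (32, 52), (34, 51), (36, 61), (38, 57), (40, 72), (42, 654), (44, 634), (46, 265)]
```

View pics/w10.png

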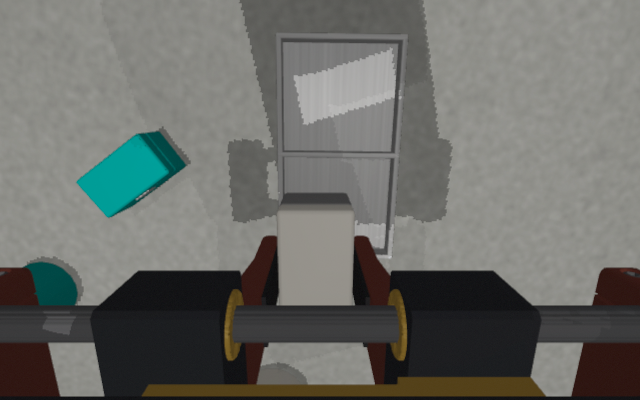

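Tray centre estimate is confirmed: partition at X≈0, side walls at ±44. Box held level at (315,255). 17 mm more sideways, then down.

```bash
python3 -m jog '[[0,[0,1,1.7],[0,0,0]],[0,[0,4,1.7],[0,0,0]],[0,[0,7,1.7],[0,0,0]],[0,[0,8.4,1.7],[0,0,0]],[0,[0,9,1.7],[0,0,0]],[0,[0,9.2,1.7],[0,0,0]],[0,[0,9.2,1.7],[0,0,0]]]';python3 -m jog '[[0,[0,0.1,0],[0,0,0]],[0,[0,0.1,0],[0,0,0]]]'; python3 snap.py scene s10 300 90 460 190; python3 g.py 519.5 317.1 -7.2 102.65
```

```text
t: 25.85
ee_pos: [520.7, 319.1, -2.3]
orientation: [-1.563, -0.173, 0.172]
ft_force: [-0.5, 0.5, -1.3]
width: 34.1
t: 26.05
ee_pos: [520.7, 319.3, -3.0]
orientation: [-1.563, -0.174, 0.172]
ft_force: [-0.1, 0.5, -0.1]
width: 34.0
t 26.1 tcp [520.6 319.2  -3.1] jawyaw 102.6 tilt y [ 0.001  0.001 -1.   ] F [-0.4 -0.4 -0.7] w 34.2 q [ 0.53  0.68  1.75 -0.    0.71 -1.26]
shift [-0.15, 0.41, -0.18] turn [-0.0, -0.001, 0.001]
```

View pics/s10.png

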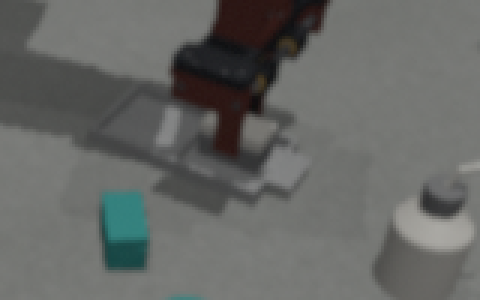

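Box is over the bay next to the tab (crop (240,130)). Easing down.

```bash
python3 -m jog '[[0,[-0.1,0.2,-0.15],[0,0,0]],[0,[-0.1,0.3,-0.15],[0,0,0]],[0,[-0.1,0.35,-0.15],[0,0,0]],[0,[-0.1,0.35,-0.15],[0,0,0]]]'; python3 -m jog '[[0,[0,0.05,0],[0,0,0]],[0,[0,0.1,0],[0,0,0]],[0,[0,0.1,0],[0,0,0]]]'; python3 g.py
```

```text
t: 26.5
ee_pos: [519.3, 317.0, -7.2]
orientation: [-1.564, -0.173, 0.173]
ft_force: [-1.7, -1.9, 3.4]
width: 33.8
t: 26.8
ee_pos: [519.3, 317.1, -7.3]
orientation: [-1.564, -0.173, 0.173]
ft_force: [-4.7, -3.5, 13.0]
width: 33.9
t 26.8 tcp [519.3 317.1  -7.3] jawyaw 102.6 tilt y [-0. -0. -1.] F [-4.7 -3.5 13. ] w 33.9 q [ 0.53  0.68  1.76 -0.    0.7  -1.26]
```

```bash
python3 -m jog '[[0.65,[0,0,0],[0,0,0]],[0.65,[0,0,0],[0,0,0]],[0.65,[0,0,0],[0,0,0]],[0.65,[0,0,0],[0,0,0]],[0.65,[0,-3,0],[0,0,0]],[0.65,[0,-7,0],[0,0,0]],[0.65,[0,-11,0],[0,0,0]],[0.65,[0,-11,0],[0,0,0]]]'; python3 -m jog '[[0.8,[7.3,0,-34.9],[0,0.569,0]],[0.8,[7.3,0,-34.9],[0,0.569,0]],[0.8,[7.3,0,-34.9],[0,0.569,0]],[0.8,[7.3,0,-34.9],[0,0.569,0]],[0.8,[7.3,0,-34.9],[0,0.569,0]],[0.8,[7.3,0,-34.9],[0,0.569,0]],[0.8,[7.3,0,-34.9],[0,0.569,0]],[0.8,[7.3,0,-34.9],[0,0.569,0]]]'; python3 -m jog '[[0.8,[0,0,0],[0,0,0]],[0.8,[0,0,0],[0,0,0]],[0.8,[0,0,0],[0,0,0]]]'; python3 snap.py wrist w11; python3 snap.py scene s11;  python3 g.py 667.2 -7.8 -7 70
python3 - <<'E'
from h import *
d=dict(np.load("w11.npz"));P=pts(d);ok=d["z_map"]>0;ok[232:]=False
for k,(x,y,a,b) in dict(jar=(668,-8,53,68),tjar=(652,86,53,68)).items():
    m=ok&(abs(P[...,0]-x)<40)&(abs(P[...,1]-y)<40)&(P[...,2]>a)&(P[...,2]<b)
    w=P[m][:,:2].astype(np.float32).copy()
    if len(w)>5: print(k,len(w),cv2.minEnclosingCircle(w))
E
```

```text
t: 27.6
ee_pos: [522.8, 319.2, 106.9]
orientation: [-1.56, -0.179, 0.166]
ft_force: [-0.4, 0.4, 0.6]
width: 57.0
t: 28.4
ee_pos: [668.7, -12.5, 100.8]
orientation: [-1.554, 0.276, -0.278]
ft_force: [0.1, 0.8, 0.4]
width: 70.4
t: 28.7
ee_pos: [666.1, -5.8, 101.2]
orientation: [-1.554, 0.273, -0.271]
ft_force: [0.3, 0.7, -0.9]
width: 70.4
t 28.8 tcp [666.4  -5.9 101.6] jawyaw 70.1 tilt y [-0.  0. -1.] F [-0.1  0.7 -1.2] w 70.3 q [-0.03  0.59  1.59  0.    0.96 -1.25]
shift [0.15, 10.86, -0.15] turn [0.0, 0.002, -0.0]
jar 3127 ((667.770263671875, -6.645169734954834), 26.745704650878906)
tjar 5110 ((653.0693359375, 87.22976684570312), 27.002483367919922)
```

View pics/w11.png

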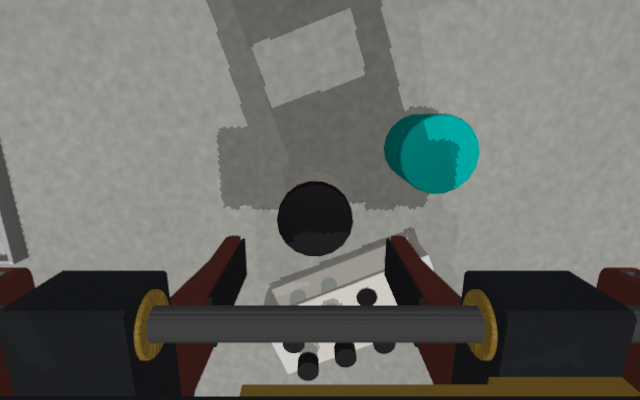

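View pics/s11.png

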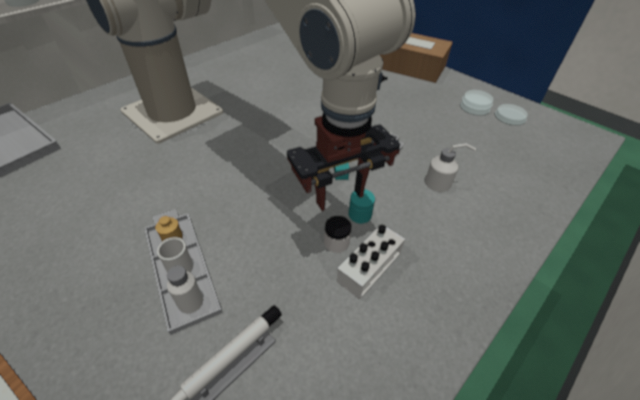

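Run:
```python
from h import *
for f,dx in(("scene0",2),("side0",-2),("w11",0)):
    d=dict(np.load(f+".npz"));P=pts(d);ok=d["z_map"]>0
    m=ok&(P[...,0]>705)&(P[...,0]<800)&(P[...,1]>-90)&(P[...,1]<80)&(P[...,2]>15)&(P[...,2]<90)
    q=P[m][:,:2]-[dx,0];print(f,len(q),cv2.minAreaRect(q.astype(np.float32).copy()))
    for a in (70,85):
        a=np.radians(a);r=q-[667.5,-7];X=r@[np.sin(a),-np.cos(a)];Y=r@[np.cos(a),np.sin(a)];s=(Y>20)&(Y<60);print(X[s].min() if s.any() else None, X[(abs(Y)<90)].min())
```

```text
scene0 2152 ((754.5487060546875, -6.344413757324219), (56.60722351074219, 141.3400115966797), 2.5321109294891357)
40.855306788901906 35.76316050933191
51.87290179173122 51.87290179173122
side0 1076 ((754.50341796875, -6.6912384033203125), (58.684471130371094, 141.54319763183594), 3.6481940746307373)
39.312120648606026 29.265588554139434
50.497511766683246 49.22173527571023
w11 4917 ((755.3162231445312, -5.1153717041015625), (56.692771911621094, 139.84231567382812), 3.1349799633026123)
42.242097692232704 28.71367521474124
54.49405015128002 49.642812199887715
```

Clear: the rack is ≥39 mm from the finger line. Gripping the black-lidded jar, centred at (315,218).

```bash
python3 -m jog '[[0.8,[0.13,4,-0.1],[0,0,0]],[0.8,[0.13,8,-0.1],[0,0,0]],[0.8,[0.13,9.8,-0.1],[0,0,0]],[0.8,[0.13,10.5,-0.1],[0,0,0]],[0.8,[0.13,10.7,-0.1],[0,0,0]],[0.8,[0.13,10.7,-0.1],[0,0,0]],[0,[0.13,10.7,-0.1],[0,0,0]],[0,[0.13,10.7,-0.1],[0,0,0]]]'; python3 -m jog '[[0,[0,0,0],[0,0,0]],[0,[0,0,0],[0,0,0]],[0,[0,0,0],[0,0,0]],[0,[0,0,0],[0,0,0]]]'; python3 g.py 439.5 299.1 100 102.65
```

```text
t: 29.6
ee_pos: [668.8, -8.9, -3.9]
orientation: [-1.553, 0.272, -0.276]
ft_force: [0.6, -0.2, 0.0]
width: 57.6
t: 30.0
ee_pos: [668.7, -8.8, -4.1]
orientation: [-1.553, 0.272, -0.275]
ft_force: [-0.2, 1.2, 6.2]
width: 53.8
t 30.0 tcp [668.7  -8.8  -4.1] jawyaw 70.0 tilt y [ 0.002  0.    -1.   ] F [-0.2  1.2  6.2] w 53.8 q [-0.03  0.74  1.62  0.    0.79 -1.25]
shift [-32.05, -10.45, 21.1] turn [-0.0, -0.57, 0.002]
```

```bash
python3 -m jog '[[0,[0,-3,0],[0,0,0]],[0,[0,-7,0],[0,0,0]],[0,[0,-11,0],[0,0,0]],[0,[-2,-11.5,1.3],[0,-0.1,0]],[0,[-5,-11.5,3.3],[0,-0.2,0]],[0,[-8.5,-11.5,5.6],[0,-0.3,0]],[0,[-12,-11.5,7.9],[0,-0.4,0]],[0,[-15.5,-11.5,10.2],[0,-0.5,0]]]'; python3 -m jog '[[0,[0,0,0],[0,0,0]],[0,[0,0,0],[0,0,0]]]'; python3 g.py 439.5 299.1 100 102.65
```

```text
t: 30.8
ee_pos: [555.6, 140.8, 109.6]
orientation: [-1.567, -0.121, 0.122]
ft_force: [-0.8, 0.8, -2.0]
width: 53.8
t: 31.0
ee_pos: [556.7, 140.5, 109.8]
orientation: [-1.568, -0.12, 0.119]
ft_force: [0.4, -0.4, -1.4]
width: 53.4
t 31.0 tcp [556.7 140.5 109.8] jawyaw 98.7 tilt y [ 0. -0. -1.] F [ 0.4 -0.4 -1.4] w 53.4 q [ 0.23  0.46  1.8  -0.    0.87 -1.5 ]
shift [-9.18, 0.97, 17.45] turn [0.0, -0.069, 0.0]
```

```bash
python3 -m jog '[[0,[-2,0,3.5],[0,-0.03,0]],[0,[-4,0,7.5],[0,-0.069,0]],[0,[-6,0,11.5],[0,-0.069,0]],[0,[-8,0,15],[0,-0.069,0]],[0,[-9.2,0.5,17.4],[0,-0.069,0]],[0,[-9.2,0.5,17.4],[0,-0.069,0]],[0,[-9.2,0.5,17.4],[0,-0.069,0]],[0,[-9.2,0.5,17.4],[0,-0.069,0]]]'; python3 g.py 439.5 299.1 -1.1 102.65
```

```text
t: 31.8
ee_pos: [441.2, 297.2, 104.7]
orientation: [-1.564, -0.172, 0.171]
ft_force: [0.5, -0.1, -2.7]
width: 53.7
t 31.8 tcp [441.2 297.2 104.7] jawyaw 102.5 tilt y [ 0.001 -0.    -1.   ] F [ 0.5 -0.1 -2.7] w 53.7 q [ 0.57  0.42  1.9  -0.    0.82 -1.22]
shift [-0.13, 10.58, 0.22] turn [0.0, -0.002, 0.001]
```

```bash
python3 -m jog '[[0,[-0.1,4,0.1],[0,0,0]],[0,[-0.1,7.5,0.1],[0,0,0]],[0,[-0.1,9,0.1],[0,0,0]],[0,[-0.1,9.8,0.1],[0,0,0]],[0,[-0.1,10,0.1],[0,0,0]],[0,[-0.1,10,0.1],[0,0,0]]]';python3 -m jog '[[0,[0,0.1,0],[0,0,0]],[0,[0,0.1,0],[0,0,0]]]'; python3 snap.py scene s12 300 90 460 190; python3 g.py 439.5 299.1 -1.1 102.65
```

```text
t: 32.4
ee_pos: [439.5, 299.1, 5.3]
orientation: [-1.563, -0.173, 0.172]
ft_force: [0.6, -0.5, -1.5]
width: 53.5
t: 32.6
ee_pos: [439.3, 299.4, 4.6]
orientation: [-1.563, -0.174, 0.172]
ft_force: [-0.3, -0.9, -1.7]
width: 53.6
t 32.65 tcp [439.1 299.4   4.5] jawyaw 102.6 tilt y [ 0.001  0.001 -1.   ] F [ 0.6 -0.2 -2.3] w 53.6 q [ 0.58  0.59  1.93 -0.    0.62 -1.22]
shift [0.03, 0.56, -0.03] turn [-0.001, -0.0, 0.001]
```

View pics/s12.png

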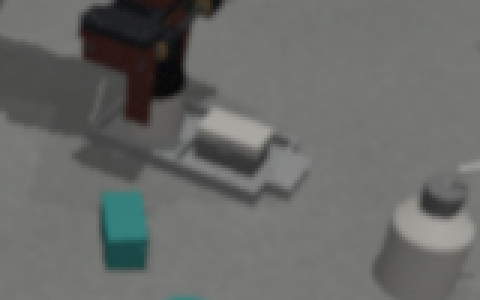

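Box sits flat in the tab bay (crop (232,138)), jar above the far bay (160,110). Lower, then release.

```bash
python3 -m jog '[[0,[0,0.2,0],[0,0,0]],[0,[0,0.35,0],[0,0,0]],[0,[0,0.45,0],[0,0,0]],[0,[0,0.45,0],[0,0,0]]]'; python3 -m jog '[[0,[0,0.05,0],[0,0,0]],[0,[0,0.1,0],[0,0,0]],[0,[0,0.1,0],[0,0,0]]]'; python3 g.py
```

```text
t: 33.05
ee_pos: [438.5, 298.9, -1.0]
orientation: [-1.564, -0.173, 0.173]
ft_force: [0.3, 0.0, -2.1]
width: 53.6
t: 33.35
ee_pos: [438.6, 299.0, -1.1]
orientation: [-1.564, -0.173, 0.173]
ft_force: [-3.3, -1.3, 9.1]
width: 53.5
t 33.35 tcp [438.6 299.   -1.1] jawyaw 102.6 tilt y [-0. -0. -1.] F [-3.3 -1.3  9.1] w 53.5 q [ 0.58  0.6   1.94  0.    0.61 -1.22]
```

```bash
python3 -m jog '[[0.85,[0,0,0],[0,0,0]],[0.85,[0,0,0],[0,0,0]],[0.85,[0,0,0],[0,0,0]],[0.85,[0,0,0],[0,0,0]],[0.85,[0,-3,0],[0,0,0]],[0.85,[0,-7,0],[0,0,0]],[0.85,[0,-11,0],[0,0,0]],[0.85,[0,-15,0],[0,0,0]]]'; python3 -m jog '[[1,[0,-3,5],[0,0,0]],[1,[0,-5,10],[0,0,0]],[1,[0,-5,15],[0,0,0]],[1,[0,-5,20],[0,0,0]],[1,[0,-5,20],[0,0,0]],[1,[0,-5,20],[0,0,0]],[1,[0,-5,20],[0,0,0]]]'; python3 g.py; python3 snap.py scene s13; python3 snap.py side d13
python3 - <<'E'
from h import *
Q=dict(weight=(418,-244,57,70),beaker=(495.5,-271,62,73),bottle=(573.3,-297,97,110),box=(519.5,317,35,45),jar=(438.6,299,56,70),tjar=(652,86,53,66),tbox=(526,160,31,42))
T3=np.array([495.5,-271]);T2=np.array([479.5,308.1])
for f,dx in(("s13",2),("d13",-2)):
    d=dict(np.load(f+".npz"));P=pts(d);ok=d["z_map"]>0
    for k,(x,y,a,b) in Q.items():
        m=ok&(abs(P[...,0]-x)<40)&(abs(P[...,1]-y)<40)&(P[...,2]>a)&(P[...,2]<b)
        w=(P[m][:,:2]-[dx,0]).astype(np.float32).copy()
        if len(w)<6: print(f,k,"none");continue
        R=cv2.minAreaRect(w);c=np.array(R[0]);t,ang=(T3,-18.7) if y<-200 else (T2,12.65)
        a=np.radians(ang);r=c-t;print(f,k,c.round(1),np.round(R[1],1),round(R[2],1),"z",P[m][:,2].mean().round(1),"tray",np.round([r@[np.cos(a),np.sin(a)],r@[-np.sin(a),np.cos(a)]],1))
E
```

```text
t: 34.15
ee_pos: [438.3, 298.7, 149.4]
orientation: [-1.564, -0.172, 0.173]
ft_force: [-0.0, 0.8, -0.3]
width: 74.9
t: 34.85
ee_pos: [394.7, 492.8, 197.4]
orientation: [-1.565, -0.172, 0.174]
ft_force: [0.4, 0.1, 0.2]
width: 87.8
t 34.85 tcp [394.7 492.8 197.4] jawyaw 102.6 tilt y [-0.001 -0.002 -1.   ] F [0.4 0.1 0.2] w 87.8 q [ 0.88  0.43  1.61 -0.    1.1  -0.91]
s13 weight [ 416.9 -243.5] [19.  21.8] 61.2 z 62.4 tray [-83.2   0.8]
s13 beaker [ 494.7 -271.6] [50.8 48.3] 0.7 z 66.5 tray [-0.5 -0.8]
s13 bottle [ 573. -297.] [27.6 29.5] 0.2 z 102.7 tray [81.7  0.2]
s13 box [517.  316.4] [60.6 36.4] 10.3 z 38.8 tray [38.4 -0.1]
s13 jar [437.3 298. ] [51.1 51.6] 84.5 z 60.9 tray [-43.4  -0.6]
s13 tjar [651.6  85.9] [51.4 53.6] 42.9 z 57.8 tray [ 119.3 -254.6]
s13 tbox [525.5 161.1] [34.1 60.8] 47.3 z 35.9 tray [  12.7 -153.5]
d13 weight [ 417.9 -244.4] [20.5 18.2] 55.4 z 62.4 tray [-82.1   0.3]
d13 beaker [ 495. -271.] [48.4 49.2] 47.6 z 66.7 tray [-0.5 -0.2]
d13 bottle [ 572.9 -297.3] [28.4 28.5] 34.7 z 102.5 tray [81.8 -0. ]
d13 box [517.8 316.2] [61.8 34.8] 15.2 z 38.6 tray [39.2 -0.4]
d13 jar [437.4 297.6] [52. 54.] 32.6 z 60.6 tray [-43.4  -1. ]
d13 tjar [652.   85.6] [52.7 51.2] 55.7 z 57.5 tray [ 119.6 -254.9]
d13 tbox [527.1 160.7] [36.8 59.5] 45.3 z 35.7 tray [  14.1 -154.2]
```

View pics/s13.png

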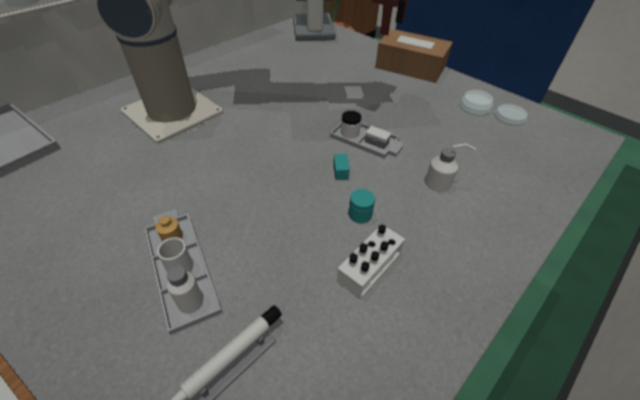

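View pics/d13.png

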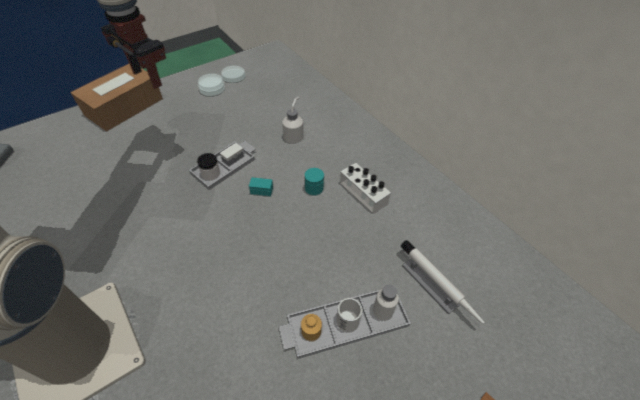

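Both views show all five things upright, within 3 mm of their bay centres, with tops 3 mm above bench-standing height. The bystanders and look-alikes are where they were. Handing in.

```bash
python3 -c "
from workcell import ctrl
print(ctrl.close_job())"
```

```text
the job is handed in; nothing more can be done
None
```

I filled both kits and handed the job in at about 35 s. From the tab end, the three-bay tray holds the brass weight, the beaker and the tall bottle. In the two-bay tray, the slide box is next to the tab and the black-lidded jar is in the other bay.

**Final checks:** The scene and side cameras agree that all five things stand upright, each within about 3 mm of its bay centre. Their tops are 3 mm higher than on the bench, which matches the tray floor. Each was lowered until the force reading showed contact, at 9–13 N, and only then released. The rack, wash bottle, pipette and turquoise look-alikes look unmoved in both final views. I re-measured only the look-alikes, and they are within 2 mm of their starting positions.

**One disagreement:** The real fingertips sit about 29 mm higher than the reported TCP. My first close on the weight therefore only touched its knob. That did not move or tip it, so I measured the offset in two views, corrected for it, and every later grasp worked first time.

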